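# Load the run-in stand and pull its guard down with the hooked pole

## Task

Load the run-in stand: turn the bayonet dust cap on its arbor anticlockwise to unlock it, lift it off and stand it upright on the thin steel plate, then slide every loose spacer sleeve down over the arbor. When they are on, take the hooked pole from its rest, put its hook through the eye of the raised guard and swing the guard fully down with the pole, never touching the guard with the hand or arm; then unhook the pole and lay it back in its rest as it lay before. Leave everything else on the bench where it is.

Things in the scene. Friction and masses are not known exactly. Their poses are not given: they have to be found in the camera images.
- stand: run-in stand, grey base plate 250 x 230 x 20 mm fixed to the bench; origin on the bench directly under the arbor's axis; z up, y along the guard's hinge, +x towards the hinge posts (plate spans x -115..+135, y -115..+115 mm). Two posts 22 x 16 mm at x +115, y -103 and +103 mm, 160 mm high
- arbor (a point): foot of the upright steel arbor, on its axis at the base plate's top (20 mm above the bench). Arbor 32 mm across and straight up to 98 mm above the bench, then a cone to a neck 16 mm across; a cross pin 30 mm long, 6 mm thick lies along the stand's x axis through the neck at 124 mm; flat top at 132 mm
- cap_grip (a point): dust cap on the arbor's top: dark steel, 53 mm across, 50 high, 0.12 kg, with a black grip bar 48 x 12 x 24 mm; point: bar's centre, 62 mm above the cap's rim; x along the bar, z up. Bayonet: starts locked, bar within 10 degrees of the stand's x axis; anticlockwise from above it frees at 60 to 100 degrees from there (80 best; stop at 105), then lifts straight; 45 mm of lift clears the arbor
- plate: flat sheet-steel offcut 100 x 150 x 5 mm, fixed, lying on the bench; origin at the centre of its underside, x along its 100 mm, y along its 150 mm
- sleeve_0_c (a point): loose steel spacer sleeve (ring) 60 mm outside, 38 mm bore, 26 mm high, 0.15 kg; point at its centre, 13 mm above its underside, z along its bore
- sleeve_1_c (a point): a like sleeve; may be absent
- sleeve_2_c (a point): a like sleeve; may be absent
- guard (a joint): the guard's hinge angle, rad: 0 = fully down (level over the arbor, on its stop), 1.57 = upright, 1.8 = back stop. Stiff hinge: stays where it is left, about 1 to 3 N at the eye moves it. Guard 145 x 180 x 8 mm, clear window in a steel frame
- hinge (a point): middle of the guard's hinge axis, 150 mm above the bench; y along the axis (stand frame, does not turn with the guard)
- eye (a point): centre of the steel eye (ring) at the guard's free edge, 172 mm from the hinge axis, 75 mm to the -y side of its middle; 40 mm inside, 56 outside, wire 8 mm; hole along the hinge (y). Turns with the guard: at angle a it lies, from the hinge in the stand's axes, at x = -0.172 cos a, z = +0.172 sin a
- pole_grip (a point): hooked pole: middle of its wooden handle, near the centre of mass. Handle 24 mm wide (x), 30 mm high (z), from y -70 to +60 mm; then a steel rod 12 mm thick along +y to 215 mm; at y = 210 mm a beak 10 mm thick reaches down to 19 mm under the rod's axis. 0.22 kg
- pole_neck (a point): the pole's neck, on the rod's axis 188 mm from pole_grip and 27 mm short of the tip; this is the part that should lie in the eye
- rest_seat (a point): where pole_grip lies when the pole is in its rest, 75 mm above the bench; y along the lying pole to its hook. Base 70 x 220 x 12 mm; two open-topped steel cradles at y -56 mm (handle's tail, gap 34 mm) and y +100 mm (rod, gap 20 mm), flared at the top, reaching 22 mm above their floors
- tbolt: T-slot bolt lying on the bench along its y, 36 x 152 x 30 mm, origin under its middle; loose bystander
- step: stepped packing block standing on the bench, 30 (x) x 67 (y) x 55 mm, origin under its middle; loose bystander
Things that resemble listed ones, but are neither listed nor needed, are in the scene too. What is meant by the part that bears cap_grip is not pink, and is the larger of those in its own colour.

How it is judged:
On the way, in this order (a step that is already met when the one before it is completed fails the run):
1. the dust cap is off the arbor and every sleeve is down on the arbor, the guard still up (horizontal distance between cap_grip and arbor above 0.08 m and value of joint guard above 1.2 rad and horizontal distance between each of sleeve_0_c, sleeve_1_c, sleeve_2_c and arbor below 0.007 m and z of each of sleeve_0_c, sleeve_1_c, sleeve_2_c in the frame of stand below 0.09 m), for 0.2 s.
2. the pole's hook is through the eye of the raised guard (distance between pole_neck and eye below 0.028 m and value of joint guard above 1.2 rad), for 0.1 s.
3. the guard is fully down with the hook still in its eye (distance between pole_neck and eye below 0.032 m and value of joint guard below 0.06 rad), for 0.1 s.
At the end, for the whole second after the job is handed in: Guard down within 0.06 rad; cap upright on the plate, its axis over the plate (within 45 x 70 mm of its centre); every sleeve present round the arbor (within 7 mm, centre under 90 mm above the bench); pole back in its rest, same way round, within 25 mm and 0.12 rad (value of joint guard below 0.06 rad and angle between cap_grip's own z axis and vertical below 0.1 rad and z of cap_grip in the frame of plate between 0.06 and 0.073 m and x of cap_grip in the frame of plate between -0.045 and 0.045 m and y of cap_grip in the frame of plate between -0.07 and 0.07 m and horizontal distance between each of sleeve_0_c, sleeve_1_c, sleeve_2_c and arbor below 0.007 m and z of each of sleeve_0_c, sleeve_1_c, sleeve_2_c in the frame of stand below 0.09 m and distance between pole_grip and rest_seat below 0.025 m and angle between the y axis of pole_grip and the y axis of rest_seat, either way round below 0.12 rad and y of pole_neck in the frame of rest_seat above 0.1 m); the robot touches nothing.
It fails at once if the hand or arm touches the guard (contact force between any of the fingers, the arm and guard above 1.5 N).
It fails at once if a bystander is moved more than 4 cm (distance of any of tbolt, step from where it was at the start of the episode above 0.04 m).
Of sleeve_0, sleeve_1, sleeve_2 only 2 to 3 are there at a start; the rules pass over those that are not, and their reading is None.
At some moment in a run one of sleeve_0, sleeve_1, sleeve_2 may be knocked a few centimetres aside while the robot is not near it.
It also fails if it takes over 210 s, if anything falls off the work surface, if the arm or the gripper's body presses on something with over 40 N, if the wrist force passes 120 N, or if a joint passes its speed limit or range.

## Robot

A 6-joint arm with a two-finger parallel gripper is mounted at the origin on the work surface; the furniture and walls round the work are solid. World frame = base frame: x ahead of the robot, y to its left, z up, the work surface at z = 0. Lengths are in m, angles in rad, forces in N, time in s.
With the tool pointing down it reaches from about 0.275 to 1 m from the base axis. Payload 8.4 kg.
Tool frame: the origin (TCP) lies on the centre line of the jaws, within the pads' length; the fingertips stand finger_overhang ahead of it and the grasp point (between the pads) lies 2 mm behind it (finger_overhang is the distance from the TCP to the fingertips, in m); z points along the fingers, y is the line along which they close (so a half turn about z gives the same grasp; the last joint's range is limited). The gripper opens to 85 mm and grips with 20 to 120 N. Pads are 22 mm wide; open, the fingers measure 114 mm over their backs; the gripper's body (76 mm by 85 mm) begins 54 mm behind the grasp point. The pads swing forward as they close: fully open they stand 13 mm farther back than shut.
Start: joints at [1.238, 0.353, 1.633, -0, 1.155, -0.002], TCP at [0.203, 0.591, 0.248] pointing down, gripper open.
Joint ranges: [-2.63, 2.63], [-0.92, 2.1], [0.06, 2.66], [-1.3, 4.44], [0, 2.69], [-3.02, 3.02]. Speed limits (rad/s): [2.22, 2.22, 2.79, 3.14, 3.14, 3.14].

## Interface

Orientations are given as a 3x3 rotation matrix whose columns are the frame's x, y, z axes.
In Python, from station import get_obs, camera, finish_job, finger_overhang gives the robot as it stands.
- The arm moves only by the tool servo_tool, never from a script. Its argument "plan" is a list of rows, each a list of 4 numbers: the shift along the tool's x, y, z in m, then the turn about the tool's z in degrees. A call has 1 to 10 rows; each row shifts and turns the commanded pose from where the row before left it, along the tool's axes as they then stand; what a row does not reach is not made up. A row lasts 1/12 s, in which the tool goes at most 41.7 mm and 7.16 degrees, less where a joint would pass 70% of its speed; a pose out of reach is approached as far as the arm can. A call is refused whole if a number of a shift passes 0.0417 or a number of a turn 7.16, either way. A call with a gripper value outside its range is refused whole. "fingers" is the finger opening in m, from 0 to 0.0854, set as the call begins (left out, the last holds). The fingers move at their own pace and stop on an object; "squeeze" is the grip in N (left out, the last holds). Time passes only in rows, so rows that do not move let the fingers close. It gives the time, the measured TCP pose, the force, the opening and the grip force at its end, in the units of the state.
- get_obs(): the state, without advancing time (a new reading comes with each control period).
- camera(name): name is "side" or "top"; returns a dict with "color" (384x512x3 uint8, red, green, blue), "camera_matrix" (3x3 intrinsics, pixels), "distortion" ([k1, k2, p1, p2, k3] as OpenCV has them; the pictures are not rectified), "R" (3x3) and "t" (3): a world point X has camera coordinates R X + t. Camera axes: x right, y down, z forward; pixel columns grow to the right and rows downward; lengths in m; the calibration is good to about 2 mm. A picture is of the moment at which its call begins. There is no depth.
- finish_job(): hands the job in; it is judged then, once.
The state is a dict: "time_s": time; "qpos": joint angles; "joint_vel": joint speeds; "effort": joint torques, N m; "tcp_pos": TCP position; "orientation": TCP orientation; "contact_force": force on the tool from outside, world axes, zero at the start; "wrist_torque": the same for the moment, N m; "opening": finger opening in m; "gripper_force": force on a finger pad.
Only numpy, scipy, OpenCV 4.12 (cv2) and the standard library are available. Lean on these libraries where they do the work, as an engineer would, in place of code of your own. Each camera call takes 0.05 s, during which the arm holds its last target. There are 200 camera calls.

## Working session

There is one attempt and no reset: what is moved stays moved. The work goes in short steps, Python scripts to look and compute and a tool call to move; the robot and the scene stay as the last step left them, time stands still between calls to the robot, and variables do not carry over. Pictures are saved under pics/ and viewed, at most 14 in all, crops included, and the job is handed in when it is done.

Besides the shell and the picture viewer there is one more tool, called after "Emit:" by a JSON object that holds its "fn" and its "kwargs". servo_tool: Moves the arm, as the interface text tells. Its arguments: {"type":"object","properties":{"plan":{"type":"array","items":{"type":"array","items":{"type":"number"}}},"fingers":{"type":"number"},"squeeze":{"type":"number"}},"required":["plan"]}

```bash
mkdir -p pics; ls; python3 - <<'E'
from station import *
import cv2
print(get_obs(), finger_overhang if not callable(finger_overhang) else finger_overhang())
for n in("side","top"):
    c=camera(n); cv2.imwrite(f"pics/{n}0.png",cv2.resize(c["color"][:,:,::-1],(800,600)))
    print(n,c["camera_matrix"],c["distortion"],c["R"],c["t"], -c["R"].T@c["t"])
E
```

```text
pics
{'time_s': 0.0, 'qpos': array([ 1.23759004e+00,  3.53663962e-01,  1.63412507e+00,  3.65707586e-05,
        1.15517813e+00, -2.41106527e-03]), 'joint_vel': array([ 9.76636352e-04,  2.79316113e-05,  8.05614332e-04, -9.83682446e-04,
        5.28302622e-05, -9.22645183e-04]), 'effort': array([ 1.18035641e-03, -6.05254340e+01, -3.42077994e+01,  2.35677890e-04,
        9.04762361e-03,  7.64997367e-06]), 'tcp_pos': array([0.20284905, 0.59069987, 0.24755566]), 'orientation': array([[-9.45779545e-01,  3.24808898e-01, -4.81183635e-04],
       [ 3.24809253e-01,  9.45778669e-01, -1.28796422e-03],
       [ 3.67509767e-05, -1.37442312e-03, -9.99999055e-01]]), 'contact_force': array([ 0.15787288, -0.50080009, -0.04373244]), 'wrist_torque': array([-0.00742803,  0.03875502, -0.02370337]), 'gripper_force': 0.0, 'opening': 0.08552708110481796} 0.017
side [[441.58314544   0.         255.93620513]
 [  0.         441.58314544 192.53043628]
 [  0.           0.           1.        ]] [-0.0930613  0.         0.         0.         0.       ] [[ 0.99938774 -0.03429789 -0.00691385]
 [-0.02656305 -0.61517039 -0.78794657]
 [ 0.02277171  0.78764779 -0.6157048 ]] [-0.52162296  0.11613158  1.40499345] [ 0.49239429 -1.05308985  0.95296027]
top [[451.54592594   0.         249.53337299]
 [  0.         451.54592594 192.47109905]
 [  0.           0.           1.        ]] [0.06020087 0.         0.         0.         0.        ] [[-0.1163595  -0.99320218 -0.00314668]
 [-0.97223488  0.11454955 -0.2040533 ]
 [ 0.20302663 -0.02068422 -0.97895472]] [0.05332263 0.54689542 1.26818779] [0.2804395  0.01654501 1.35326204]
```

View pics/side0.png

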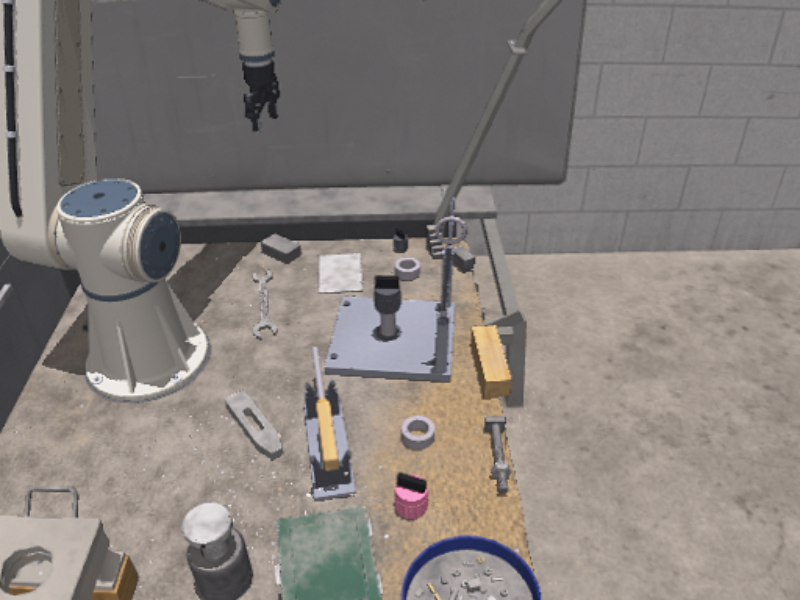

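View pics/top0.png

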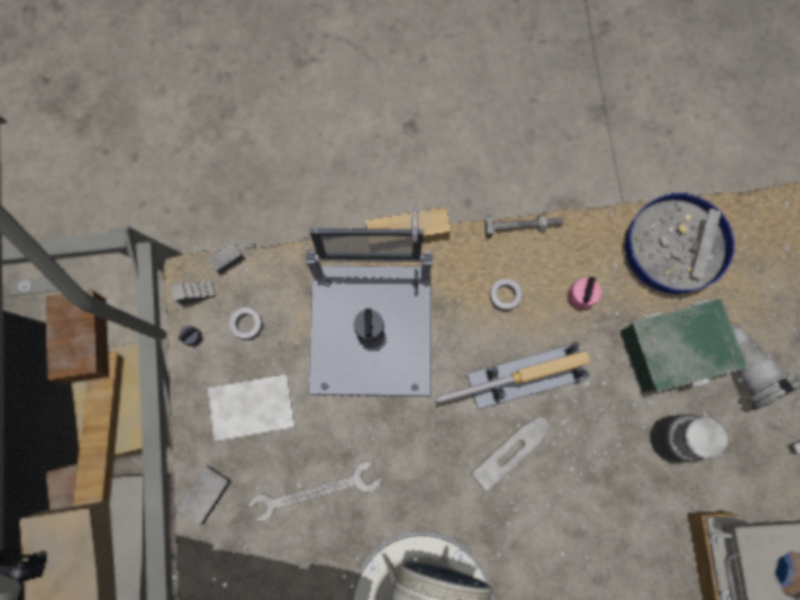

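The side view shows the stand at the centre with the cap at (387,290) and the raised guard's eye at (451,230). The sleeves are at (407,268) and (418,432), the white plate at (340,272) and the pole and rest at (325,440). In the top view the cap is at (369,326), the sleeves at (245,323) and (506,294), the plate at (251,407), and the pole runs from (440,400) to (588,360). I see two sleeves. Next, zoomed crops so I can pick pixels.

```bash
cat > h.py <<'E'
import numpy as np, cv2
from station import *
def ray(c,uv):
    p=cv2.undistortPoints(np.array([[uv]],float),c["camera_matrix"],np.array(c["distortion"]))[0,0]
    d=c["R"].T@np.array([p[0],p[1],1.]); return -c["R"].T@c["t"], d/np.linalg.norm(d)
def onz(c,uv,z):
    o,d=ray(c,uv); return o+d*(z-o[2])/d[2]
def tri(c1,u1,c2,u2):
    o1,d1=ray(c1,u1);o2,d2=ray(c2,u2)
    s=np.linalg.lstsq(np.c_[d1,-d2],o2-o1,rcond=None)[0]
    a,b=o1+s[0]*d1,o2+s[1]*d2; return (a+b)/2,np.linalg.norm(a-b)
def proj(c,X):
    return cv2.projectPoints(np.array([X],float),cv2.Rodrigues(c["R"])[0],c["t"],c["camera_matrix"],np.array(c["distortion"]))[0][0,0]
def crop(c,x,y,w,h,s):
    im=cv2.resize(c["color"][y:y+h,x:x+w,::-1],None,fx=s,fy=s,interpolation=cv2.INTER_CUBIC)
    for i in range(0,w,10):
        cv2.line(im,(i*s,0),(i*s,8 if i%50 else 16),(0,255,255),1)
        if (x+i)%20==0: cv2.putText(im,str(x+i),(i*s,28),0,.4,(0,255,255),1)
    for j in range(0,h,10):
        cv2.line(im,(0,j*s),(8,j*s),(0,255,255),1)
        if (y+j)%20==0: cv2.putText(im,str(y+j),(10,j*s+4),0,.4,(0,255,255),1)
    return im
E
python3 - <<'E'
from h import *
import pickle
t,s=camera("top"),camera("side"); pickle.dump((t,s),open("c0.pkl","wb"))
cv2.imwrite("pics/tc.png",crop(t,120,130,266,150,3))
cv2.imwrite("pics/sc.png",crop(s,180,125,160,200,3))
E
```

```text
(no output)
```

View pics/tc.png

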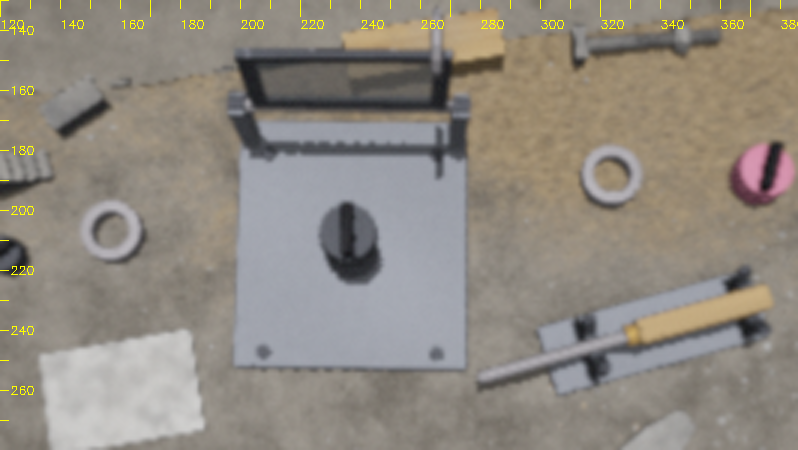

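View pics/sc.png

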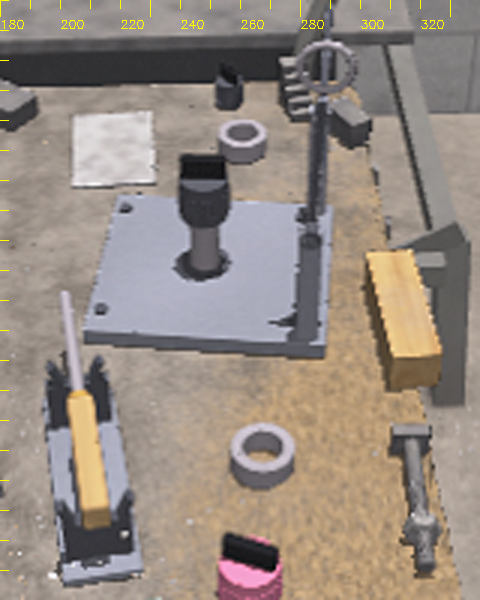

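The crops give these full-resolution pixels. Top view: sleeves (157.7,207) and (324,188.3), cap bar (235.7,207), plate corners (133,248) to (188,273). Side view: sleeves (261,169) and (267.7,274.3), cap bar (247.7,178), eye (289.3,147.3), pole tip (201.7,222.7).

```bash
cat > est.py <<'E'
from h import *
import pickle
np.set_printoptions(precision=4,suppress=True)
t,s=pickle.load(open("c0.pkl","rb"))
T=lambda x,y:(120+x/3-.33,130+y/3-.33); S=lambda x,y:(180+x/3-.33,125+y/3-.33)
for n,a,b in(("A",(113,230),(243,132)),("B",(612,174),(263,448))):
    print(n,onz(t,T(*a),.026),onz(s,S(*b),.026))
print("plate",[onz(t,T(*p),.005)[:2] for p in((40,355),(190,331),(204,430),(52,451))],[onz(s,S(*p),.005)[:2] for p in((74,115),(153,111),(155,185),(71,187))])
print("stand corners",[onz(t,T(*p),.02)[:2] for p in((234,366),(467,370))],[onz(s,S(*p),.02)[:2] for p in((119,194),(331,207),(84,330),(326,346))])
print("cap",tri(t,T(347,230),s,S(203,166)), [onz(t,T(347,y),.16) for y in(203,262)])
print("hole posts",[onz(t,T(*p),.16) for p in((239,104),(460,104))])
print("rodtip",tri(t,T(480,380),s,S(65,293)),"hstart",tri(t,T(632,334),s,S(78,395)),"tail",tri(t,T(771,293),s,S(97,515)))
print("eye",tri(t,T(437,25),s,S(328,67)))
E
python3 est.py
```

```text
A [0.5459 0.2661 0.026 ] [0.5489 0.2739 0.026 ]
B [ 0.5443 -0.2343  0.026 ] [ 0.5456 -0.2342  0.026 ]
plate [array([0.4336, 0.3504]), array([0.4395, 0.2018]), array([0.3416, 0.1964]), array([0.3394, 0.3444])] [array([0.3365, 0.3515]), array([0.4372, 0.3559]), array([0.4413, 0.1991]), array([0.3418, 0.1995])]
stand corners [array([0.3987, 0.16  ]), array([ 0.3682, -0.0656])] [array([0.4007, 0.1639]), array([0.6431, 0.1291]), array([ 0.3718, -0.063 ]), array([ 0.6166, -0.0964])]
cap (array([0.4969, 0.0338, 0.1525]), np.float64(0.0019102905863063301)) [array([0.5191, 0.0309, 0.16  ]), array([0.4659, 0.0367, 0.16  ])]
hole posts [array([0.622 , 0.1185, 0.16  ]), array([ 0.5984, -0.0815,  0.16  ])]
rodtip (array([ 0.3558, -0.0724,  0.0793]), np.float64(0.004316376221993941)) hstart (array([ 0.3792, -0.2183,  0.0864]), np.float64(9.296329997157735e-05)) tail (array([ 0.4022, -0.3533,  0.0844]), np.float64(0.000650574292096307))
eye (array([ 0.6149, -0.0581,  0.3276]), np.float64(0.009998037478561442))
```

```bash
cat >> h.py <<'E'
np.set_printoptions(precision=4,suppress=True)
def go(p,yaw=None):
    """shift (tool axes after the turn), turn in deg; yaw = world heading of tool x"""
    o=get_obs(); R=o["orientation"]; d=np.array(p,float)-o["tcp_pos"]
    y0=np.degrees(np.arctan2(R[1,0],R[0,0])); turn=0 if yaw is None else -(yaw-y0)
    a=np.radians(turn); Rz=np.array([[np.cos(a),-np.sin(a),0],[np.sin(a),np.cos(a),0],[0,0,1]])
    print("t",round(o["time_s"],1),"tcp",o["tcp_pos"],"yaw",round(y0,1),"q6",round(o["qpos"][5],2),"turn",round(turn,1),"shift",(R@Rz).T@d, "n",np.linalg.norm(d)/.0417,"F",o["contact_force"],"open",o["opening"])
E

```

Emit:
{"fn": "servo_tool", "kwargs": {"plan": [[-0.0287,-0.0269,0,0],[-0.0287,-0.0269,0,0],[-0.0287,-0.0269,0,0],[-0.0287,-0.0269,0,0],[-0.0287,-0.0269,0,0],[-0.0287,-0.0269,0,0],[-0.0287,-0.0269,0,0],[-0.0287,-0.0269,0,0]]}}

```text
time_s: 0.87
tcp_pos: [0.3506, 0.3113, 0.2483]
orientation: [[-0.946, 0.324, 0.0], [0.324, 0.946, 0.0], [-0.0, 0.0, -1.0]]
contact_force: [0.3, 0.0, -0.3]
opening: 0.0854
gripper_force: 0.0
```

Emit:
{"fn": "servo_tool", "kwargs": {"plan": [[-0.0287,-0.0269,0,0],[-0.0287,-0.0269,0,0],[-0.0287,-0.0269,0,0],[-0.0287,-0.0269,0,0],[-0.0287,-0.0269,0,0],[-0.0287,-0.0269,0,0],[-0.0287,-0.0269,0,0],[-0.0287,-0.0269,0,0]]}}

```text
time_s: 1.53
tcp_pos: [0.498, 0.0329, 0.2484]
orientation: [[-0.946, 0.325, 0.0], [0.325, 0.946, 0.0], [-0.0, 0.0, -1.0]]
contact_force: [1.0, 1.1, 0.5]
opening: 0.0851
gripper_force: 0.0
```

Emit:
{"fn": "servo_tool", "kwargs": {"plan": [[0,0,0,7],[0,0,0,7],[0,0,0,7],[0,0,0,7],[0,0,0,7],[0,0,0,7],[0,0,0,7],[0,0,0,7],[0,0,0,7],[0,0,0,7]], "fingers": 0.05}}

```text
time_s: 2.37
tcp_pos: [0.4974, 0.0349, 0.2482]
orientation: [[-0.012, 1.0, -0.0], [1.0, 0.012, -0.0], [-0.0, -0.0, -1.0]]
contact_force: [0.3, 0.2, -0.9]
opening: 0.05
gripper_force: 0.0
```

Emit:
{"fn": "servo_tool", "kwargs": {"plan": [[0,0,0,7],[0,0,0,7],[0,0,0,7],[0,0,0,7],[0,0,0,7],[0,0,0,7],[0,0,0,7],[0,0,0,7],[0,0,0,7],[0,0,0,7]]}}

```text
time_s: 3.2
tcp_pos: [0.4974, 0.0349, 0.2482]
orientation: [[0.935, 0.353, -0.0], [0.353, -0.935, -0.0], [-0.0, -0.0, -1.0]]
contact_force: [-0.8, -0.4, -0.3]
opening: 0.0502
gripper_force: 0.0
```

Emit:
{"fn": "servo_tool", "kwargs": {"plan": [[0,0,0,7],[0,0,0,7],[0,0,0,7],[0,0,0,7],[0,0,0,0]]}}

```text
time_s: 3.62
tcp_pos: [0.4974, 0.0349, 0.2482]
orientation: [[0.992, -0.127, -0.0], [-0.127, -0.992, -0.0], [-0.0, 0.0, -1.0]]
contact_force: [-0.0, -0.4, -0.2]
opening: 0.0501
gripper_force: 0.0
```

```bash
python3 - <<'E'
from h import *
go([.4975,.034,.152],-7.5)
import pickle
t,s=camera("top"),camera("side")
im=np.hstack([crop(t,170,150,130,150,3),crop(s,200,100,130,150,3)]); cv2.imwrite("pics/c1.png",im)
E
```

```text
t 3.6 tcp [0.4974 0.0349 0.2482] yaw -7.3 q6 1.76 turn 0.2 shift [0.0002 0.0009 0.0962] n 2.3072425008416606 F [-0.0119 -0.4451 -0.1555] open 0.05014287402921808
```

View pics/c1.png

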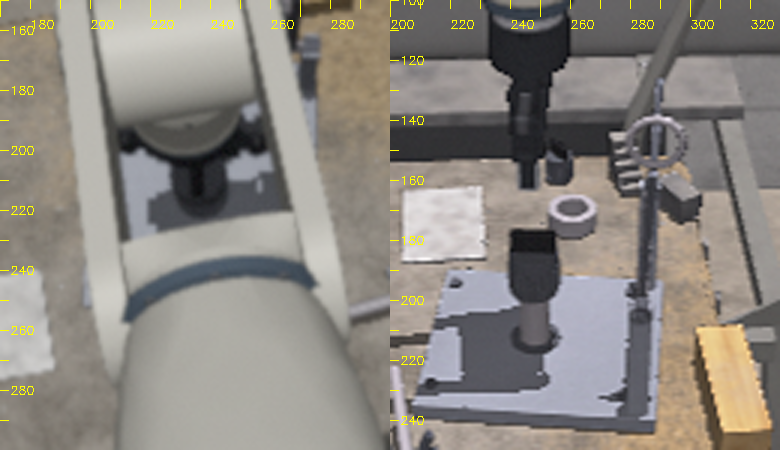

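The gripper is over the cap. In the side view the bar at (247,180) is in line with the fingers at (244,160).

Emit:
{"fn": "servo_tool", "kwargs": {"plan": [[0,0,0.03,0],[0,0,0.03,0],[0,0,0.02,0],[0,0,0.008,0],[0,0,0,0],[0,0,0,0]]}}

```text
time_s: 4.22
tcp_pos: [0.4978, 0.0349, 0.1607]
orientation: [[0.993, -0.119, -0.0], [-0.119, -0.993, -0.0], [-0.0, 0.0, -1.0]]
contact_force: [0.4, 0.4, 0.3]
opening: 0.05
gripper_force: 0.0
```

Emit:
{"fn": "servo_tool", "kwargs": {"plan": [[0,0,0,0],[0,0,0,0],[0,0,0,0],[0,0,0,0],[0,0,0,0],[0,0,0,0]], "fingers": 0, "squeeze": 60}}

```text
time_s: 4.72
tcp_pos: [0.4983, 0.0349, 0.1615]
orientation: [[0.993, -0.121, 0.002], [-0.121, -0.993, -0.0], [0.002, -0.0, -1.0]]
contact_force: [-1.1, -0.8, 6.5]
opening: 0.0106
gripper_force: 60.7
```

Emit:
{"fn": "servo_tool", "kwargs": {"plan": [[0,0,-0.001,-7],[0,0,0,-7],[0,0,0,-7],[0,0,0,-7],[0,0,0,-7],[0,0,0,-7],[0,0,0,-5],[0,0,0,0]]}}

```text
time_s: 5.38
tcp_pos: [0.4977, 0.0349, 0.1617]
orientation: [[0.763, 0.647, 0.001], [0.647, -0.763, 0.0], [0.001, 0.0, -1.0]]
contact_force: [0.0, -0.2, -0.3]
opening: 0.0105
gripper_force: 59.7
```

Emit:
{"fn": "servo_tool", "kwargs": {"plan": [[0,0,0,-7],[0,0,0,-7],[0,0,0,-7],[0,0,0,-7],[0,0,0,-5],[0,0,0,0],[0,0,0,0],[0,0,0,0]]}}

```text
time_s: 6.05
tcp_pos: [0.498, 0.0351, 0.1617]
orientation: [[0.296, 0.955, 0.001], [0.955, -0.296, 0.0], [0.001, 0.001, -1.0]]
contact_force: [2.0, 2.6, -0.3]
opening: 0.0104
gripper_force: 59.9
```

Emit:
{"fn": "servo_tool", "kwargs": {"plan": [[0,0,-0.005,0],[0,0,-0.01,0],[0,0,0,0],[0,0,0,0]]}}

```text
time_s: 6.38
tcp_pos: [0.4977, 0.0347, 0.1771]
orientation: [[0.292, 0.956, 0.001], [0.956, -0.292, -0.0], [-0.0, 0.001, -1.0]]
contact_force: [0.2, 1.0, -0.3]
opening: 0.0106
gripper_force: 59.8
```

Emit:
{"fn": "servo_tool", "kwargs": {"plan": [[0,0,-0.03,0],[0,0,-0.04,0],[0,0,-0.04,0],[0,0,-0.015,0],[0,0,0,0]]}}

```text
time_s: 6.8
tcp_pos: [0.4993, 0.0347, 0.3056]
orientation: [[0.292, 0.956, 0.007], [0.956, -0.292, -0.0], [0.002, 0.006, -1.0]]
contact_force: [0.2, 0.8, -1.3]
opening: 0.0105
gripper_force: 60.0
```

Emit:
{"fn": "servo_tool", "kwargs": {"plan": [[0.0247,-0.0218,0,0],[0.0247,-0.0218,0,0],[0.0247,-0.0218,0,0],[0.0247,-0.0218,0,0],[0.0247,-0.0218,0,0],[0.0247,-0.0218,0,0],[0.0247,-0.0218,0,0],[0.0247,-0.0218,0,0],[0,0,0,0],[0,0,0,0]]}}

```text
time_s: 7.63
tcp_pos: [0.3869, 0.2754, 0.2999]
orientation: [[0.289, 0.957, -0.002], [0.957, -0.289, -0.002], [-0.002, -0.001, -1.0]]
contact_force: [0.4, -0.5, -0.6]
opening: 0.0105
gripper_force: 60.0
```

```bash
python3 - <<'E'
from h import *
go([.389,.275,.0765])
t,s=camera("top"),camera("side")
im=np.hstack([crop(t,110,150,140,150,3),crop(s,180,80,120,150,3)]); cv2.imwrite("pics/c2.png",im)
E
```

```text
t 7.6 tcp [0.3869 0.2754 0.2999] yaw 73.2 q6 0.91 turn 0 shift [0.0008 0.0024 0.2234] n 5.356960846096951 F [ 0.4118 -0.4813 -0.6318] open 0.010473757762881598
```

View pics/c2.png

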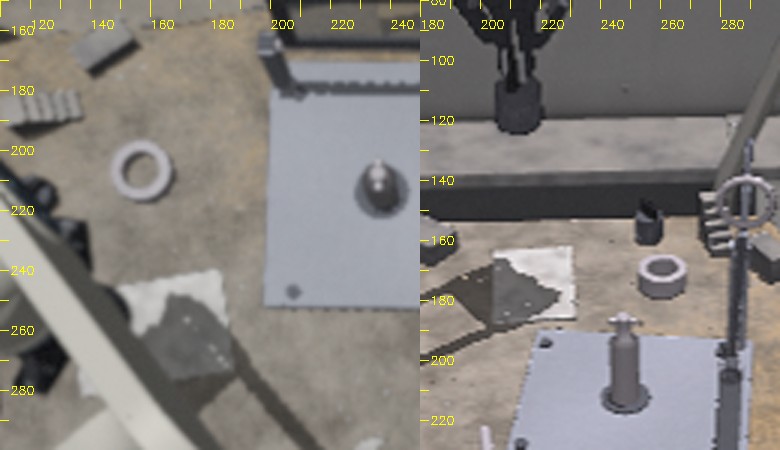

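The cap is held above the plate, and in the side view its rim is at (213,123). The bare arbor's top is at about (236,205) in the top view and (248,186) in the side view.

Emit:
{"fn": "servo_tool", "kwargs": {"plan": [[0.0005,0.002,0.04,0],[0,0,0.04,0],[0,0,0.04,0],[0,0,0.04,0],[0,0,0.04,0],[0,0,0.018,0],[0,0,0,0]]}}

```text
time_s: 8.32
tcp_pos: [0.3884, 0.2719, 0.0796]
orientation: [[0.294, 0.956, -0.006], [0.956, -0.294, -0.004], [-0.006, -0.005, -1.0]]
contact_force: [-0.6, -0.2, 0.4]
opening: 0.0104
gripper_force: 61.9
```

Emit:
{"fn": "servo_tool", "kwargs": {"plan": [[0,0,0.003,0],[0,0,0.001,0],[0,0,0,0],[0,0,0,0]]}}

```text
time_s: 8.65
tcp_pos: [0.391, 0.2746, 0.0799]
orientation: [[0.292, 0.956, 0.001], [0.956, -0.292, 0.001], [0.001, 0.001, -1.0]]
contact_force: [-0.6, -0.7, -0.3]
opening: 0.0104
gripper_force: 61.9
```

```bash
python3 - <<'E'
from h import *
go([.389,.275,.0765])
t,s=camera("top"),camera("side")
# arbor vertical axis: 
print(onz(t,(236-.3,205-.3),.132),onz(s,(200-20+205/3,80+318/3),.132), onz(t,(110+141/3,150+170/3),.026),onz(s,(180+243/3,80+262/3),.026))
print(tri(t,(235.7,204.7),s,(248.3,186)))
E
```

```text
t 8.7 tcp [0.391  0.2746 0.0799] yaw 73.0 q6 0.91 turn 0 shift [-0.0002 -0.002   0.0034] n 0.09435010137425158 F [-0.5749 -0.7304 -0.3422] open 0.010384195415489237
[0.5041 0.0325 0.132 ] [0.5005 0.0308 0.132 ] [0.5451 0.2671 0.026 ] [0.5505 0.2824 0.026 ]
(array([0.5023, 0.0322, 0.1314]), np.float64(0.003818760543751675))
```

Emit:
{"fn": "servo_tool", "kwargs": {"plan": [[0,0,0.002,0],[0,0,0.002,0],[0,0,0,0],[0,0,0,0]]}}

```text
time_s: 9.08
tcp_pos: [0.3909, 0.275, 0.0775]
orientation: [[0.291, 0.957, 0.001], [0.957, -0.291, 0.001], [0.001, 0.001, -1.0]]
contact_force: [-6.5, -5.5, 31.7]
opening: 0.0105
gripper_force: 66.7
```

Emit:
{"fn": "servo_tool", "kwargs": {"plan": [[0,0,0.001,0],[0,0,0.001,0],[0,0,0,0],[0,0,0,0]]}}

```text
time_s: 9.42
tcp_pos: [0.3911, 0.2751, 0.0774]
orientation: [[0.291, 0.957, 0.002], [0.957, -0.291, 0.001], [0.001, 0.001, -1.0]]
contact_force: [-13.7, -10.4, 64.7]
opening: 0.0102
gripper_force: 71.2
```

Emit:
{"fn": "servo_tool", "kwargs": {"plan": [[0,0,-0.002,0],[0,0,-0.002,0],[0,0,0,0],[0,0,0,0]]}}

```text
time_s: 9.75
tcp_pos: [0.3905, 0.2749, 0.0775]
orientation: [[0.291, 0.957, 0.0], [0.957, -0.291, 0.0], [0.0, 0.0, -1.0]]
contact_force: [-2.4, -1.1, 9.3]
opening: 0.0105
gripper_force: 63.7
```

Emit:
{"fn": "servo_tool", "kwargs": {"plan": [[0,0,0,0],[0,0,0,0],[0,0,0,0],[0,0,0,0],[0,0,0,0]], "fingers": 0.05}}

```text
time_s: 10.17
tcp_pos: [0.3903, 0.2746, 0.077]
orientation: [[0.292, 0.957, -0.0], [0.957, -0.292, -0.0], [-0.0, -0.0, -1.0]]
contact_force: [0.2, -0.1, -1.0]
opening: 0.0497
gripper_force: 0.0
```

Emit:
{"fn": "servo_tool", "kwargs": {"plan": [[0,0,-0.02,0],[0,0,-0.04,0],[0,0,-0.04,0],[0,0,-0.04,0],[0,0,0,0]]}}

```text
time_s: 10.58
tcp_pos: [0.3935, 0.2769, 0.2243]
orientation: [[0.292, 0.957, 0.009], [0.957, -0.292, 0.006], [0.008, 0.007, -1.0]]
contact_force: [1.6, 1.0, -0.1]
opening: 0.05
gripper_force: 0.0
```

```bash
python3 - <<'E'
from h import *
go([.547,.268,.15],20)
E
```

```text
t 10.6 tcp [0.3935 0.2769 0.2243] yaw 73.1 q6 0.91 turn 53.1 shift [0.1404 0.061  0.0756] n 4.094843210750234 F [ 1.5855  0.9657 -0.0971] open 0.04996717460909353
```

Emit:
{"fn": "servo_tool", "kwargs": {"plan": [[0,0,0,1],[0.0,0.037,0,0],[0,0.037,0,0],[0,0.037,0,0],[0,0.036,0,0],[0.036,0,0,0],[0,0,0,0],[0,0,0,0]], "fingers": 0.0854}}

```text
time_s: 11.25
tcp_pos: [0.5411, 0.2636, 0.2149]
orientation: [[0.309, 0.951, -0.003], [0.951, -0.309, -0.001], [-0.002, -0.002, -1.0]]
contact_force: [-0.1, 0.2, 0.1]
opening: 0.0853
gripper_force: 0.0
```

```bash
python3 - <<'E'
from h import *
go([.5465,.267,.020])
E
```

```text
t 11.2 tcp [0.5411 0.2636 0.2149] yaw 72.0 q6 0.76 turn 0 shift [0.0053 0.0045 0.1949] n 4.6771232123620194 F [-0.0925  0.1986  0.1219] open 0.08534082729121709
```

```bash
python3 - <<'E'
from h import *
t,s=camera("top"),camera("side")
im=np.hstack([cv2.resize(t["color"][100:300,100:360,::-1],None,fx=1.5,fy=1.5),crop(s,220,100,100,100,4)[:300]]); cv2.imwrite("pics/c3.png",im)
print(proj(s,[.5465,.267,.026]),proj(t,[.5465,.267,.026]))
E
```

```text
[260.1011 169.7624] [157.0105 206.1878]
```

View pics/c3.png

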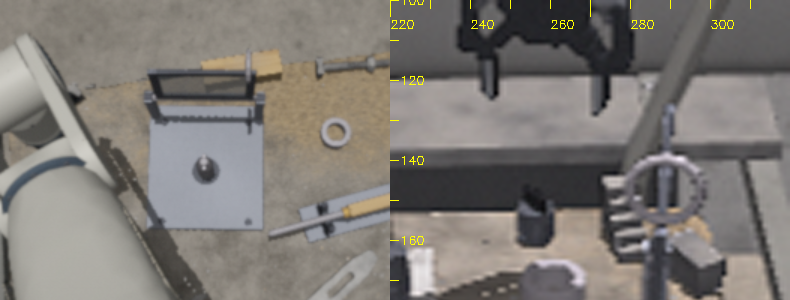

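Sleeve A hasn't moved: its rim is at (261,169) in the side view, below the fingers. Sleeve B is still at (323,188) in the top view.

Emit:
{"fn": "servo_tool", "kwargs": {"plan": [[0.005,0.0045,0.04,0],[0,0,0.04,0],[0,0,0.04,0],[0,0,0.04,0],[0,0,0.025,0],[0,0,0.01,0],[0,0,0,0],[0,0,0,0]]}}

```text
time_s: 12.02
tcp_pos: [0.547, 0.267, 0.0229]
orientation: [[0.308, 0.951, -0.0], [0.951, -0.308, -0.0], [-0.0, -0.0, -1.0]]
contact_force: [-0.1, -0.2, -0.1]
opening: 0.0853
gripper_force: 0.0
```

Emit:
{"fn": "servo_tool", "kwargs": {"plan": [[0,0,0,0],[0,0,0,0],[0,0,0,0],[0,0,0,0],[0,0,0,0],[0,0,0,0]], "fingers": 0.04, "squeeze": 20}}

```text
time_s: 12.52
tcp_pos: [0.5482, 0.2676, 0.0247]
orientation: [[0.308, 0.951, 0.003], [0.951, -0.308, 0.001], [0.002, 0.002, -1.0]]
contact_force: [-1.8, -1.0, 8.4]
opening: 0.0597
gripper_force: 19.7
```

Emit:
{"fn": "servo_tool", "kwargs": {"plan": [[0,0,0,0],[0,0,0,0],[0,0,0,0],[0,0,0,7],[0,0,0,7],[0,0,0,7],[0,0,0,7],[0,0,0,7],[0,0,0,7],[0,0,0,7]], "fingers": 0.0854}}

```text
time_s: 13.35
tcp_pos: [0.5472, 0.267, 0.0224]
orientation: [[0.923, 0.386, 0.0], [0.386, -0.923, 0.0], [0.0, 0.0, -1.0]]
contact_force: [0.4, 0.4, 0.2]
opening: 0.0858
gripper_force: 0.0
```

Emit:
{"fn": "servo_tool", "kwargs": {"plan": [[0,0,0,7],[0,0,0,7],[0,0,0,7],[0,0,0,7],[0,0,0,2],[0,0,0,0],[0,0,0,0]]}}

```text
time_s: 13.93
tcp_pos: [0.5472, 0.267, 0.0224]
orientation: [[0.993, -0.119, 0.0], [-0.119, -0.993, 0.0], [0.0, -0.0, -1.0]]
contact_force: [-0.2, 0.3, 0.7]
opening: 0.0856
gripper_force: 0.0
```

Emit:
{"fn": "servo_tool", "kwargs": {"plan": [[0,0,0,0],[0,0,0,0],[0,0,0,0],[0,0,0,0],[0,0,0,0],[0,0,0,0]], "fingers": 0.04, "squeeze": 40}}

```text
time_s: 14.43
tcp_pos: [0.5475, 0.2674, 0.0231]
orientation: [[0.993, -0.121, 0.001], [-0.121, -0.993, 0.001], [0.001, -0.001, -1.0]]
contact_force: [-2.0, 1.0, 7.7]
opening: 0.0591
gripper_force: 41.5
```

Emit:
{"fn": "servo_tool", "kwargs": {"plan": [[0,0,-0.02,0],[0,0,-0.04,0],[0,0,-0.04,0],[0,0,-0.04,0],[0,0,-0.04,0],[0,0,-0.03,0],[0,0,0,0],[0,0,0,0]]}}

```text
time_s: 15.1
tcp_pos: [0.5479, 0.2673, 0.2341]
orientation: [[0.993, -0.121, 0.003], [-0.121, -0.993, 0.001], [0.003, -0.002, -1.0]]
contact_force: [-0.3, 0.4, -2.1]
opening: 0.0588
gripper_force: 43.9
```

```bash
python3 - <<'E'
from h import *
go([.498,.0345,.2])
E
```

```text
t 15.1 tcp [0.5479 0.2673 0.2341] yaw -6.9 q6 2.14 turn 0 shift [-0.0215  0.2372  0.0336] n 5.7670894954862435 F [-0.2541  0.4019 -2.143 ] open 0.058819324562633335
```

Emit:
{"fn": "servo_tool", "kwargs": {"plan": [[-0.0031,0.0339,0,0],[-0.0031,0.0339,0,0],[-0.0031,0.0339,0,0],[-0.0031,0.0339,0,0],[-0.0031,0.0339,0,0],[-0.0031,0.0339,0,0],[-0.0029,0.0338,0.034,0],[0,0,0.01,0],[0,0,0,0],[0,0,0,0]]}}

```text
time_s: 15.93
tcp_pos: [0.497, 0.0386, 0.1912]
orientation: [[0.993, -0.122, -0.004], [-0.122, -0.993, 0.0], [-0.004, 0.0, -1.0]]
contact_force: [0.7, 1.3, -1.2]
opening: 0.0589
gripper_force: 44.1
```

```bash
python3 - <<'E'
from h import *
go([.498,.0345,.085])
t,s=camera("top"),camera("side")
im=np.hstack([crop(t,205,170,70,70,5),crop(s,210,130,80,90,5)[:350]]); cv2.imwrite("pics/c4.png",im)
E
```

```text
t 15.9 tcp [0.497  0.0386 0.1912] yaw -7.0 q6 1.77 turn 0 shift [0.0019 0.0039 0.1062] n 2.5498522636436003 F [ 0.7476  1.3067 -1.1626] open 0.0588632678946666
```

View pics/c4.png

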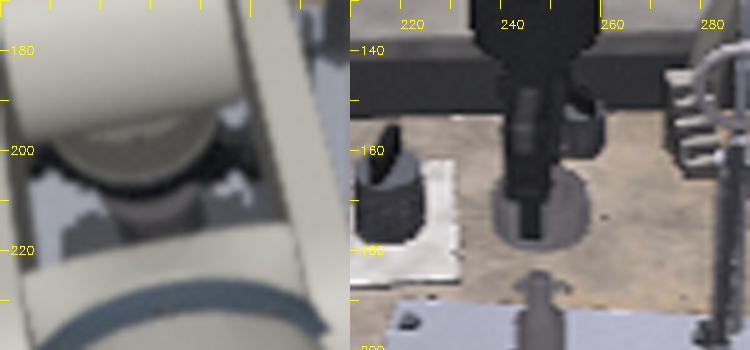

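The cap is upright on the plate at about (217,170) in the side view. The sleeve (248,172) is in line with the arbor tip (247,185). I'll lower it slowly and watch the force.

Emit:
{"fn": "servo_tool", "kwargs": {"plan": [[0,0,0.02,0],[0,0,0.014,0],[0,0,0,0],[0,0,0,0],[0,0,0,0]]}}

```text
time_s: 16.45
tcp_pos: [0.4988, 0.0392, 0.1597]
orientation: [[0.993, -0.12, 0.001], [-0.12, -0.993, 0.0], [0.001, -0.0, -1.0]]
contact_force: [0.5, 0.4, -1.4]
opening: 0.0588
gripper_force: 44.1
```

```bash
python3 - <<'E'
from h import *
go([.498,.0345,.085])
E
```

```text
t 16.4 tcp [0.4988 0.0392 0.1597] yaw -6.9 q6 1.77 turn 0 shift [-0.0003  0.0048  0.0747] n 1.7961379220340117 F [ 0.5288  0.3774 -1.4284] open 0.05881771914130792
```

Emit:
{"fn": "servo_tool", "kwargs": {"plan": [[0,0.0045,0,0],[0,0,0,0],[0,0,0.005,0],[0,0,0.005,0],[0,0,0.005,0],[0,0,0,0]]}}

```text
time_s: 16.95
tcp_pos: [0.4967, 0.034, 0.1426]
orientation: [[0.993, -0.121, -0.002], [-0.121, -0.993, -0.0], [-0.002, 0.0, -1.0]]
contact_force: [0.5, -0.7, -1.3]
opening: 0.059
gripper_force: 44.1
```

Emit:
{"fn": "servo_tool", "kwargs": {"plan": [[0,0,0.004,0],[0,0,0.004,0],[0,0,0.004,0],[0,0,0,0]]}}

```text
time_s: 17.28
tcp_pos: [0.4969, 0.034, 0.1309]
orientation: [[0.993, -0.121, -0.001], [-0.121, -0.993, -0.0], [-0.001, 0.0, -1.0]]
contact_force: [-0.2, -0.3, -1.2]
opening: 0.0587
gripper_force: 44.1
```

Emit:
{"fn": "servo_tool", "kwargs": {"plan": [[0.001,0,0.004,0],[0,0,0.004,0],[0,0,0.004,0],[0,0,0.004,0],[0,0,0,0]]}}

```text
time_s: 17.7
tcp_pos: [0.4977, 0.034, 0.1148]
orientation: [[0.993, -0.121, -0.002], [-0.121, -0.993, 0.0], [-0.002, 0.0, -1.0]]
contact_force: [-1.7, 2.1, -2.2]
opening: 0.0586
gripper_force: 44.1
```

Emit:
{"fn": "servo_tool", "kwargs": {"plan": [[0,0,0.005,0],[0,0,0.005,0],[0,0,0.005,0],[0,0,0.005,0],[0,0,0.005,0],[0,0,0.001,0],[0,0,0,0]]}}

```text
time_s: 18.28
tcp_pos: [0.4977, 0.034, 0.089]
orientation: [[0.993, -0.121, -0.002], [-0.121, -0.993, -0.0], [-0.002, 0.0, -1.0]]
contact_force: [-3.8, 3.8, -4.6]
opening: 0.0588
gripper_force: 44.0
```

Emit:
{"fn": "servo_tool", "kwargs": {"plan": [[-0.0005,-0.001,0,0],[0,0,0,0],[0,0,0,0],[0,0,0,0],[0,0,0,0],[0,0,0,0]], "fingers": 0.0854}}

```text
time_s: 18.78
tcp_pos: [0.4984, 0.0349, 0.09]
orientation: [[0.993, -0.121, 0.001], [-0.121, -0.993, -0.0], [0.001, -0.0, -1.0]]
contact_force: [0.1, 0.5, 0.5]
opening: 0.0851
gripper_force: 0.0
```

Emit:
{"fn": "servo_tool", "kwargs": {"plan": [[0,0,-0.02,0],[0,0,-0.04,0],[0,0,-0.04,0],[0,0,-0.03,0],[0,0,0,0]]}}

```text
time_s: 19.2
tcp_pos: [0.5015, 0.0352, 0.226]
orientation: [[0.993, -0.121, 0.01], [-0.121, -0.993, 0.001], [0.01, -0.002, -1.0]]
contact_force: [1.7, 0.1, 0.1]
opening: 0.0855
gripper_force: 0.0
```

Emit:
{"fn": "servo_tool", "kwargs": {"plan": [[0,0.039,0,0],[0,0.039,0,0],[0,0.039,0,0],[0,0.039,0,0],[0,0.039,0,0],[0,0.039,0,0],[0.035,0,0,0],[0,0,0,0],[0,0,0,0]]}}

```text
time_s: 19.95
tcp_pos: [0.5051, -0.2026, 0.2194]
orientation: [[0.992, -0.123, 0.0], [-0.123, -0.992, 0.0], [0.0, -0.0, -1.0]]
contact_force: [-0.1, 0.9, 0.2]
opening: 0.0854
gripper_force: 0.0
```

```bash
python3 - <<'E'
from h import *
go([.545,-.234,.02])
t,s=camera("top"),camera("side")
im=np.hstack([cv2.resize(t["color"][120:280,150:350,::-1],None,fx=2,fy=2),crop(s,210,150,80,150,4)]  [::1] if False else [cv2.resize(t["color"][120:270,150:350,::-1],None,fx=2,fy=2),cv2.resize(s["color"][150:300,180:300,::-1],None,fx=2,fy=2)]); cv2.imwrite("pics/c5.png",im)
print(proj(s,[.545,-.234,.026]),proj(t,[.545,-.234,.026]))
E
```

```text
t 19.9 tcp [ 0.5051 -0.2026  0.2194] yaw -7.0 q6 1.31 turn 0 shift [0.0435 0.0262 0.1994] n 4.933477415271983 F [-0.0573  0.8796  0.1762] open 0.08540004553978116
[267.1071 273.9428] [323.5354 187.4487]
```

View pics/c5.png

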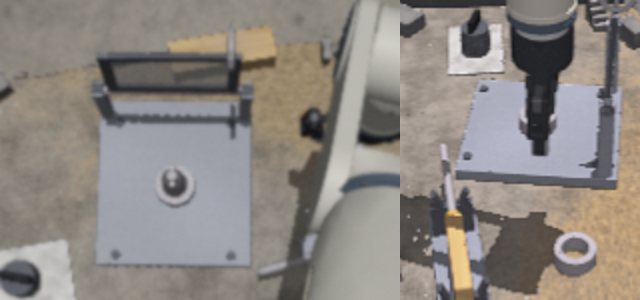

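Sleeve A is on the arbor: the ring is centred on it at (237,212) in the top view. Sleeve B is unmoved at (267,273) in the side view.

Emit:
{"fn": "servo_tool", "kwargs": {"plan": [[0.022,0.013,0,0],[0.0215,0.013,0,0],[0,0,0,-7],[0,0,0,-7],[0,0,0,-7],[0,0,0,-7],[0,0,0,-7],[0,0,0,-7],[0,0,0,-7],[0,0,0,-7]]}}

```text
time_s: 20.88
tcp_pos: [0.5438, -0.2314, 0.2197]
orientation: [[0.65, 0.76, -0.001], [0.76, -0.65, 0.0], [-0.0, -0.001, -1.0]]
contact_force: [-0.6, 0.5, -0.4]
opening: 0.0855
gripper_force: 0.0
```

Emit:
{"fn": "servo_tool", "kwargs": {"plan": [[0,0,0.03,-7],[0,0,0.03,-7],[0,0,0.03,-7],[0,0,0.03,-3],[0,0,0,0],[0,0,0,0]]}}

```text
time_s: 21.38
tcp_pos: [0.5431, -0.2313, 0.099]
orientation: [[0.293, 0.956, -0.004], [0.956, -0.293, 0.001], [0.0, -0.004, -1.0]]
contact_force: [0.1, -0.6, 0.6]
opening: 0.0853
gripper_force: 0.0
```

```bash
python3 - <<'E'
from h import *
go([.545,-.234,.022])
E
```

```text
t 21.4 tcp [ 0.5431 -0.2313  0.099 ] yaw 73.0 q6 -0.11 turn 0 shift [-0.002   0.0028  0.0769] n 1.8470122750910285 F [ 0.0545 -0.5553  0.5626] open 0.08531710771152533
```

Emit:
{"fn": "servo_tool", "kwargs": {"plan": [[-0.002,0.0025,0.035,0],[0,0,0.03,0],[0,0,0.01,0],[0,0,0.002,0],[0,0,0,0],[0,0,0,0]]}}

```text
time_s: 21.88
tcp_pos: [0.5476, -0.2357, 0.0249]
orientation: [[0.292, 0.956, 0.002], [0.956, -0.292, -0.001], [-0.0, 0.003, -1.0]]
contact_force: [0.4, -1.4, -0.6]
opening: 0.0851
gripper_force: 0.0
```

Emit:
{"fn": "servo_tool", "kwargs": {"plan": [[0,0,0,0],[0,0,0,0],[0,0,0,0],[0,0,0,0],[0,0,0,0],[0,0,0,0]], "fingers": 0.04, "squeeze": 20}}

```text
time_s: 22.38
tcp_pos: [0.5468, -0.2354, 0.0245]
orientation: [[0.292, 0.957, 0.001], [0.957, -0.292, -0.0], [-0.0, 0.001, -1.0]]
contact_force: [-3.6, 2.3, 10.4]
opening: 0.0603
gripper_force: 19.2
```

Emit:
{"fn": "servo_tool", "kwargs": {"plan": [[0,0,0,0],[0,0,0,0],[0,0,0,0],[0,0,0,7],[0,0,0,7],[0,0,0,7],[0,0,0,7],[0,0,0,7],[0,0,0,7],[0,0,0,7]], "fingers": 0.0854}}

```text
time_s: 23.22
tcp_pos: [0.5463, -0.2353, 0.0228]
orientation: [[0.916, 0.402, -0.0], [0.402, -0.916, 0.0], [-0.0, -0.0, -1.0]]
contact_force: [-0.3, 0.8, -0.5]
opening: 0.0856
gripper_force: 0.0
```

Emit:
{"fn": "servo_tool", "kwargs": {"plan": [[0,0,0,7],[0,0,0,7],[0,0,0,7],[0,0,0,7],[0,0,0,3],[0,0,0,0],[0,0,0,0]]}}

```text
time_s: 23.8
tcp_pos: [0.5463, -0.2353, 0.0228]
orientation: [[0.993, -0.119, -0.0], [-0.119, -0.993, 0.0], [-0.0, -0.0, -1.0]]
contact_force: [0.3, -0.4, 0.4]
opening: 0.0853
gripper_force: 0.0
```

Emit:
{"fn": "servo_tool", "kwargs": {"plan": [[0,0,0,0],[0,0,0,0],[0,0,0,0],[0,0,0,0],[0,0,0,0],[0,0,0,0]], "fingers": 0.04, "squeeze": 40}}

```text
time_s: 24.3
tcp_pos: [0.5464, -0.2351, 0.0234]
orientation: [[0.993, -0.12, 0.0], [-0.12, -0.993, 0.0], [0.0, -0.0, -1.0]]
contact_force: [-1.0, 1.6, 7.4]
opening: 0.0585
gripper_force: 41.6
```

Emit:
{"fn": "servo_tool", "kwargs": {"plan": [[0,0,-0.02,0],[0,0,-0.04,0],[0,0,-0.04,0],[0,0,-0.04,0],[0,0,-0.04,0],[0,0,-0.01,0],[0,0,0,0],[0,0,0,0]]}}

```text
time_s: 24.97
tcp_pos: [0.546, -0.2351, 0.2123]
orientation: [[0.993, -0.121, -0.0], [-0.121, -0.993, -0.0], [-0.0, 0.0, -1.0]]
contact_force: [-0.4, 0.1, -2.4]
opening: 0.0585
gripper_force: 44.3
```

```bash
python3 - <<'E'
from h import *
go([.4968,.0350,.162])
E
```

```text
t 25.0 tcp [ 0.546  -0.2351  0.2123] yaw -6.9 q6 1.28 turn 0 shift [-0.0814 -0.2622  0.0503] n 6.69323036755656 F [-0.4232  0.1058 -2.3983] open 0.058482834084000256
```

Emit:
{"fn": "servo_tool", "kwargs": {"plan": [[-0.0116,-0.0375,0,0],[-0.0116,-0.0375,0,0],[-0.0116,-0.0375,0,0],[-0.0116,-0.0375,0,0],[-0.0116,-0.0375,0,0],[-0.0116,-0.0375,0,0],[-0.0118,-0.0372,0,0],[0,0,0.03,0],[0,0,0.02,0],[0,0,0,0]]}}

```text
time_s: 25.8
tcp_pos: [0.4928, 0.0355, 0.1571]
orientation: [[0.993, -0.119, -0.01], [-0.119, -0.993, -0.001], [-0.01, 0.002, -1.0]]
contact_force: [-1.6, 0.1, -2.5]
opening: 0.0583
gripper_force: 44.4
```

Emit:
{"fn": "servo_tool", "kwargs": {"plan": [[0,0,0,0],[0,0,0,0],[0,0,0,0]]}}

```text
time_s: 26.05
tcp_pos: [0.4978, 0.0344, 0.1633]
orientation: [[0.993, -0.122, 0.001], [-0.122, -0.993, 0.0], [0.001, -0.0, -1.0]]
contact_force: [-0.9, -1.2, -1.6]
opening: 0.0585
gripper_force: 44.4
```

```bash
python3 - <<'E'
from h import *
go([.4968,.0350,.085])
E
```

```text
t 26.1 tcp [0.4978 0.0344 0.1633] yaw -7.0 q6 1.76 turn 0 shift [-0.0011 -0.0004  0.0783] n 1.8774006628771065 F [-0.8806 -1.2454 -1.6117] open 0.05851701093198657
```

Emit:
{"fn": "servo_tool", "kwargs": {"plan": [[-0.001,0,0.005,0],[0,0,0.005,0],[0,0,0.004,0],[0,0,0.004,0],[0,0,0.004,0],[0,0,0.004,0],[0,0,0.004,0],[0,0,0,0]]}}

```text
time_s: 26.72
tcp_pos: [0.4958, 0.035, 0.1319]
orientation: [[0.993, -0.121, -0.001], [-0.121, -0.993, -0.0], [-0.001, 0.0, -1.0]]
contact_force: [-0.3, -0.8, -2.6]
opening: 0.0587
gripper_force: 44.4
```

Emit:
{"fn": "servo_tool", "kwargs": {"plan": [[0,0,0.004,0],[0,0,0.004,0],[0,0,0.004,0],[0,0,0.004,0],[0,0,0.004,0],[0,0,0,0]]}}

```text
time_s: 27.22
tcp_pos: [0.4958, 0.035, 0.1119]
orientation: [[0.993, -0.121, -0.001], [-0.121, -0.993, -0.0], [-0.001, 0.0, -1.0]]
contact_force: [-0.5, -0.2, -1.5]
opening: 0.0588
gripper_force: 44.4
```

Emit:
{"fn": "servo_tool", "kwargs": {"plan": [[0,0,0.005,0],[0,0,0.005,0],[0,0,0.005,0],[0,0,0.005,0],[0,0,0.004,0],[0,0,0,0]]}}

```text
time_s: 27.72
tcp_pos: [0.4957, 0.035, 0.0878]
orientation: [[0.993, -0.121, -0.001], [-0.121, -0.993, -0.0], [-0.001, 0.0, -1.0]]
contact_force: [0.0, -0.5, -1.8]
opening: 0.0588
gripper_force: 44.4
```

Emit:
{"fn": "servo_tool", "kwargs": {"plan": [[0,0,0,0],[0,0,0,0],[0,0,0,0],[0,0,0,0],[0,0,0,0]], "fingers": 0.0854}}

```text
time_s: 28.13
tcp_pos: [0.4965, 0.035, 0.0891]
orientation: [[0.993, -0.121, 0.001], [-0.121, -0.993, 0.0], [0.001, -0.0, -1.0]]
contact_force: [-1.0, 0.9, 0.1]
opening: 0.0851
gripper_force: 0.0
```

Emit:
{"fn": "servo_tool", "kwargs": {"plan": [[0,0,-0.02,0],[0,0,-0.04,0],[0,0,-0.04,0],[0,0,-0.04,0],[0,0,0,0]]}}

```text
time_s: 28.55
tcp_pos: [0.5002, 0.0353, 0.2364]
orientation: [[0.993, -0.121, 0.012], [-0.121, -0.993, 0.001], [0.011, -0.002, -1.0]]
contact_force: [1.2, 0.2, 0.3]
opening: 0.0856
gripper_force: 0.0
```

Emit:
{"fn": "servo_tool", "kwargs": {"plan": [[0,0.039,0,0],[0,0.039,0,0],[0,0.039,0,0],[0,0.039,0,0],[0,0.039,0,0],[0,0.039,0,0],[0,0.039,0,0],[0,0.039,0,0],[0,0,0,0],[0,0,0,0]]}}

```text
time_s: 29.38
tcp_pos: [0.458, -0.2765, 0.2287]
orientation: [[0.992, -0.125, 0.0], [-0.125, -0.992, -0.0], [0.0, 0.0, -1.0]]
contact_force: [-0.1, 1.3, -0.0]
opening: 0.0853
gripper_force: 0.0
```

Emit:
{"fn": "servo_tool", "kwargs": {"plan": [[0,0,0,-7],[0,0,0,-7],[0,0,0,-7],[0,0,0,-7],[0,0,0,-7],[0,0,0,-7],[0,0,0,-7],[0,0,0,-7],[0,0,0,-7],[0,0,0,-7]]}}

```text
time_s: 30.22
tcp_pos: [0.4587, -0.2731, 0.2288]
orientation: [[0.447, 0.895, -0.0], [0.895, -0.447, 0.0], [0.0, -0.0, -1.0]]
contact_force: [-0.8, -0.7, -0.8]
opening: 0.0855
gripper_force: 0.0
```

```bash
cat > pole.py <<'E'
from h import *
def handle(c,box,z=.09):
    x,y,w,h=box; hsv=cv2.cvtColor(c["color"][y:y+h,x:x+w],cv2.COLOR_RGB2HSV)
    m=cv2.inRange(hsv,(12,90,110),(30,255,255)); m=cv2.morphologyEx(m,cv2.MORPH_OPEN,np.ones((3,3)))
    k=max(cv2.findContours(m,cv2.RETR_EXTERNAL,cv2.CHAIN_APPROX_NONE)[0],key=cv2.contourArea)
    (cx,cy),wh,_=cv2.minAreaRect(k); b=cv2.boxPoints(cv2.minAreaRect(k))
    b=b+[x,y]; e=[(b[i]+b[(i+1)%4])/2 for i in range(4)]; l=[np.linalg.norm(b[i]-b[(i+1)%4]) for i in range(4)]
    i=int(np.argmin(l)); P=[onz(c,e[i],z),onz(c,e[(i+2)%4],z)]; P.sort(key=lambda p:p[1])
    d=(P[1]-P[0]); n=np.linalg.norm(d); d/=n
    print("tail",P[0],"front",P[1],"len",n,"grip",P[0]+.07*d,"yaw",np.degrees(np.arctan2(d[1],d[0])),"w",wh)
E
python3 - <<'E'
from pole import *
import pickle
t,s=pickle.load(open("c0.pkl","rb"))
handle(t,(320,215,70,35)); handle(s,(195,250,40,60))
go([.3905,-.282,.2],99.4)
E
```

```text
tail [ 0.3704 -0.2223  0.09  ] front [ 0.3867 -0.2195  0.09  ] len 0.01650444566313161 grip [ 0.4394 -0.2105  0.09  ] yaw 9.677997951474822 w (6.008327484130859, 4.743415832519531)
tail [ 0.4023 -0.3688  0.09  ] front [ 0.3797 -0.2164  0.09  ] len 0.1540816275124654 grip [ 0.392  -0.2996  0.09  ] yaw 98.43447093313345 w (45.39823913574219, 9.31754207611084)
t 30.2 tcp [ 0.4587 -0.2731  0.2288] yaw 63.5 q6 -0.08 turn -35.9 shift [ 0.0024 -0.0687  0.0288] n 1.7878230517556903 F [-0.7587 -0.6916 -0.7759] open 0.08551441588786471
```

```bash
sed -i 's/(12,90,110)/(10,60,90)/' pole.py; python3 - <<'E'
from pole import *
import pickle
t,s=pickle.load(open("c0.pkl","rb"))
handle(t,(326,215,70,35))
T=lambda x,y:(120+x/3-.33,130+y/3-.33)
for p in((771,293),(632,333),(480,380)): print(onz(t,T(*p),.09 if p[0]>500 else .081))
E
```

```text
tail [ 0.4005 -0.3509  0.09  ] front [ 0.379  -0.2118  0.09  ] len 0.14077576293724975 grip [ 0.3898 -0.2817  0.09  ] yaw 98.77120852154583 w (9.739649772644043, 50.0943717956543)
[ 0.4019 -0.3516  0.09  ]
[ 0.3798 -0.2178  0.09  ]
[ 0.3536 -0.0727  0.081 ]
```

Emit:
{"fn": "servo_tool", "kwargs": {"plan": [[0,0,0,-7],[0,0,0,-7],[0,0,0,-7],[0,0,0,-7],[0,0,0,-7],[0,0,0,-1],[0,-0.034,0,0],[0,-0.034,0,0],[0,0,0,0],[0,0,0,0]]}}

```text
time_s: 31.05
tcp_pos: [0.3904, -0.2847, 0.2289]
orientation: [[-0.154, 0.988, -0.0], [0.988, 0.154, 0.0], [0.0, 0.0, -1.0]]
contact_force: [-0.1, 0.6, -0.3]
opening: 0.0852
gripper_force: 0.0
```

Emit:
{"fn": "servo_tool", "kwargs": {"plan": [[0.003,0,0.04,0],[0,0,0.04,0],[0,0,0.04,0],[0,0,0.025,0],[0,0,0.008,0],[0,0,0,0],[0,0,0,0],[0,0,0,0]]}}

```text
time_s: 31.72
tcp_pos: [0.3923, -0.2831, 0.0774]
orientation: [[-0.157, 0.988, 0.002], [0.988, 0.157, -0.002], [-0.002, 0.002, -1.0]]
contact_force: [0.0, -0.4, 0.1]
opening: 0.0854
gripper_force: 0.0
```

Emit:
{"fn": "servo_tool", "kwargs": {"plan": [[0,0,0,0],[0,0,0,0],[0,0,0,0],[0,0,0,0],[0,0,0,0],[0,0,0,0],[0,0,0,0],[0,0,0,0]], "fingers": 0.01, "squeeze": 110}}

```text
time_s: 32.38
tcp_pos: [0.3911, -0.2826, 0.0764]
orientation: [[-0.157, 0.988, 0.0], [0.988, 0.157, -0.0], [-0.0, 0.0, -1.0]]
contact_force: [-1.6, 2.1, 9.4]
opening: 0.0227
gripper_force: 107.5
```

```bash
python3 - <<'E'
from h import *
go([.3898,-.281,.075],99)
E
```

```text
t 32.4 tcp [ 0.3911 -0.2826  0.0764] yaw 99.0 q6 -0.79 turn 0.0 shift [ 0.0018 -0.001   0.0014] n 0.060039038320399994 F [-1.6303  2.114   9.4189] open 0.022670968515635947
```

Emit:
{"fn": "servo_tool", "kwargs": {"plan": [[0,0,-0.01,0],[0,0,-0.02,0],[0,0,-0.03,0],[0,0,-0.04,0],[0,0,-0.04,0],[0,0,-0.04,0],[0,0,-0.04,0],[0,0,-0.03,0],[0,0,0,0],[0,0,0,0]]}}

```text
time_s: 33.22
tcp_pos: [0.3912, -0.2828, 0.3277]
orientation: [[-0.157, 0.988, 0.003], [0.988, 0.157, -0.002], [-0.003, 0.003, -1.0]]
contact_force: [0.3, -0.3, -3.7]
opening: 0.0223
gripper_force: 108.0
```

```bash
cat > eye.py <<'E'
from h import *
ex=np.array([.991,-.135,0]);ey=np.array([.135,.991,0]);A=np.array([.4957,.035,0])
H=A+.115*ex-.075*ey+[0,0,.15]
def eyefrom(c,uv):
    o,d=ray(c,uv); P=o+d*((H-o)@ey)/(d@ey); v=P-H
    return v@ex,v[2],np.degrees(np.arctan2(v[2],-(v@ex))),P
def neck(a,r=.176,off=.016):
    a=np.radians(a); return H+r*(-np.cos(a)*ex+np.sin(a)*np.array([0,0,1]))+off*(-np.sin(a)*ex-np.cos(a)*np.array([0,0,1]))
E
python3 - <<'E'
from eye import *
t,s=camera("top"),camera("side")
print(eyefrom(s,(289,147)))
cv2.imwrite("pics/c6.png",np.hstack([crop(s,260,110,60,80,6),crop(s,170,180,70,80,6)]))
go([.3911,-.2826,.3])
E
```

```text
(np.float64(0.010953650142195695), np.float64(0.17472034041029352), np.float64(93.58731919709368), array([ 0.6104, -0.0563,  0.3247]))
t 33.3 tcp [ 0.3901 -0.2819  0.3247] yaw 99.0 q6 -0.79 turn 0 shift [-0.0009  0.0009  0.0247] n 0.5936731725740358 F [-0.4174  0.5256 -1.7112] open 0.022800159858876234
```

View pics/c6.png

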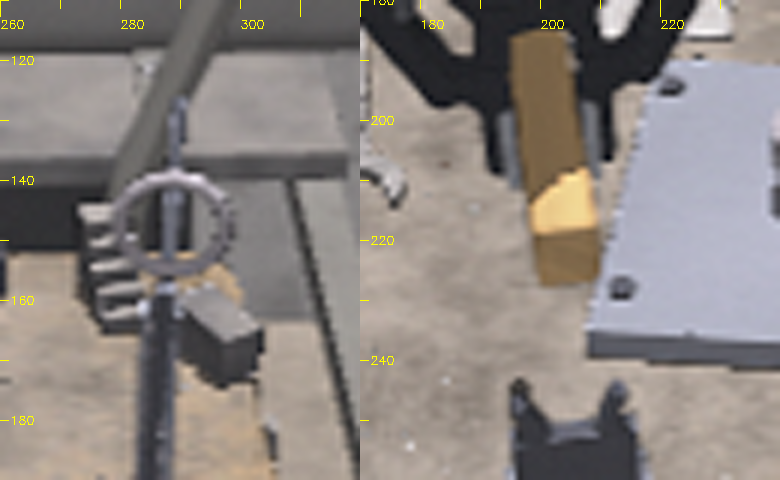

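The eye is a ring centred at (289,147), hanging on the guard at about 94°. The pole handle is straight in the grip. Next I turn to the hinge direction and move to a pre-hook pose.

Emit:
{"fn": "servo_tool", "kwargs": {"plan": [[0,0,0,5],[0,0,0,5],[0,0,0,5],[0,0,0,1.75],[0,0,0,0]]}}

```text
time_s: 33.73
tcp_pos: [0.39, -0.2818, 0.3237]
orientation: [[0.135, 0.991, -0.003], [0.991, -0.135, 0.002], [0.002, -0.004, -1.0]]
contact_force: [-0.2, -0.5, -3.2]
opening: 0.0225
gripper_force: 107.8
```

Emit:
{"fn": "servo_tool", "kwargs": {"plan": [[0,0.03,0,0],[0,0.03,0,0],[0,0.03,0,0],[0,0.03,0,0],[0,0.03,0,0],[-0.03,0.02,0,0],[0,0,0,0],[0,0,0,0],[0,0,0,0]]}}

```text
time_s: 34.48
tcp_pos: [0.5544, -0.3345, 0.3239]
orientation: [[0.134, 0.991, -0.003], [0.991, -0.134, 0.002], [0.001, -0.003, -1.0]]
contact_force: [0.3, 0.7, -2.8]
opening: 0.0225
gripper_force: 108.4
```

```bash
python3 - <<'E'
from h import *
go([.5755,-.312,.3304],82.25)
E
```

```text
t 34.5 tcp [ 0.5544 -0.3345  0.3239] yaw 82.3 q6 -0.41 turn 0.1 shift [ 0.0252  0.0178 -0.0065] n 0.756478890319973 F [ 0.3087  0.6692 -2.7629] open 0.02246468238981258
```

Emit:
{"fn": "servo_tool", "kwargs": {"plan": [[0.012,0.009,-0.0065,0],[0.013,0.009,0,0],[0,0,0,0],[0,0,0,0],[0,0,0,0]]}}

```text
time_s: 34.9
tcp_pos: [0.5766, -0.3118, 0.3325]
orientation: [[0.133, 0.991, 0.0], [0.991, -0.133, -0.0], [-0.0, 0.0, -1.0]]
contact_force: [-1.1, -0.5, -2.8]
opening: 0.0225
gripper_force: 108.5
```

```bash
python3 - <<'E'
from h import *
go([.585,-.2426,.3304],82.25)
t,s=camera("top"),camera("side")
cv2.imwrite("pics/c7.png",np.hstack([crop(t,240,110,65,80,6),crop(s,255,120,65,80,6)]))
E
```

```text
t 34.9 tcp [ 0.5766 -0.3118  0.3325] yaw 82.4 q6 -0.36 turn 0.1 shift [ 0.0697 -0.001   0.0021] n 1.671226818723202 F [-1.111  -0.5023 -2.7814] open 0.02251023670478575
```

View pics/c7.png

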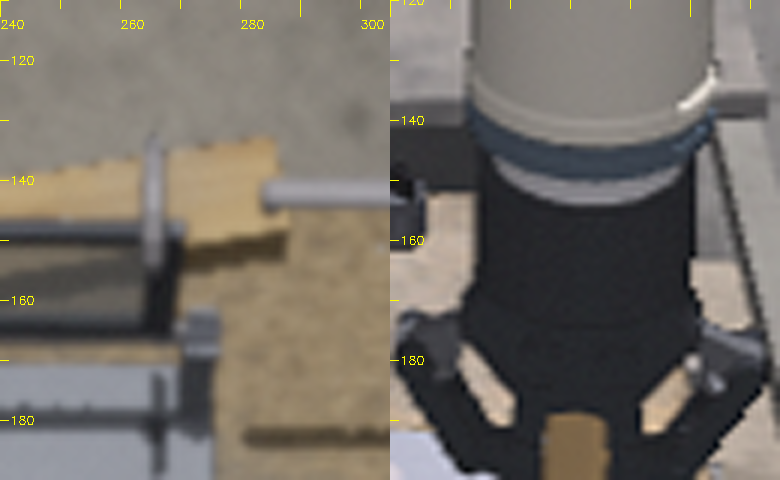

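In the top view the ring is edge-on at column 265, rows 133–154. The rod lies at row 142 with its tip at column 282, so it is lined up to within about 3 mm. I'll insert it now.

Emit:
{"fn": "servo_tool", "kwargs": {"plan": [[0,-0.003,0.0015,0],[0.01,0,0,0],[0.01,0,0,0],[0.01,0,0,0],[0.006,0,0,0],[0,0,0,0]]}}

```text
time_s: 35.5
tcp_pos: [0.5787, -0.2747, 0.331]
orientation: [[0.133, 0.991, 0.0], [0.991, -0.133, 0.0], [0.0, 0.0, -1.0]]
contact_force: [0.6, -0.4, -2.2]
opening: 0.0226
gripper_force: 108.5
```

Emit:
{"fn": "servo_tool", "kwargs": {"plan": [[0.006,0,0,0],[0.006,0,0,0],[0.006,0,0,0],[0,0,0,0]]}}

```text
time_s: 35.83
tcp_pos: [0.581, -0.2576, 0.3308]
orientation: [[0.133, 0.991, 0.0], [0.991, -0.133, 0.0], [0.0, -0.0, -1.0]]
contact_force: [-0.2, 0.4, -3.1]
opening: 0.0223
gripper_force: 108.5
```

Emit:
{"fn": "servo_tool", "kwargs": {"plan": [[0.008,0,0,0],[0.008,0,0,0],[0,0,0,0],[0,0,0,0]]}}

```text
time_s: 36.17
tcp_pos: [0.583, -0.2423, 0.3308]
orientation: [[0.133, 0.991, 0.0], [0.991, -0.133, -0.0], [-0.0, 0.0, -1.0]]
contact_force: [-0.2, -0.4, -1.7]
opening: 0.0225
gripper_force: 108.5
```

```bash
python3 - <<'E'
from eye import *
go([.585,-.2426,.3304],82.25)
t,s=camera("top"),camera("side")
cv2.imwrite("pics/c8.png",np.hstack([crop(t,240,110,65,80,6),crop(s,255,120,65,80,6)]))
p=None
for a in(93.6,85,75,65,55,45,35,25,15,8,0,-2):
    n=neck(a)-.188*np.array([.135,.991,0])+[0,0,.0014]; 
    if p is not None: d=n-p; print(a,n,"dx",round(d@ey,4),"dy",round(d@ex,4),"dz",round(-d[2],4))
    else: print(a,n)
    p=n
E
```

```text
t 36.2 tcp [ 0.583  -0.2423  0.3308] yaw 82.3 q6 -0.26 turn 0.1 shift [0.     0.002  0.0004] n 0.04890224589532916 F [-0.2449 -0.3833 -1.7494] open 0.02254305542548658
93.6 [ 0.5693 -0.2405  0.3281]
85 [ 0.5432 -0.2369  0.3253] dx 0.0 dy -0.0264 dz 0.0027
75 [ 0.5137 -0.2329  0.3173] dx -0.0 dy -0.0297 dz 0.0081
65 [ 0.4861 -0.2292  0.3041] dx -0.0 dy -0.0279 dz 0.0131
55 [ 0.4611 -0.2258  0.2864] dx 0.0 dy -0.0252 dz 0.0178
45 [ 0.4396 -0.2228  0.2645] dx 0.0 dy -0.0217 dz 0.0219
35 [ 0.4222 -0.2205  0.2392] dx -0.0 dy -0.0176 dz 0.0253
25 [ 0.4094 -0.2187  0.2113] dx 0.0 dy -0.0129 dz 0.028
15 [ 0.4016 -0.2176  0.1815] dx -0.0 dy -0.0079 dz 0.0298
8 [ 0.3992 -0.2173  0.1601] dx 0.0 dy -0.0024 dz 0.0214
0 [ 0.3997 -0.2174  0.1354] dx -0.0 dy 0.0005 dz 0.0247
-2 [ 0.4004 -0.2175  0.1293] dx 0.0 dy 0.0007 dz 0.0061
```

View pics/c8.png

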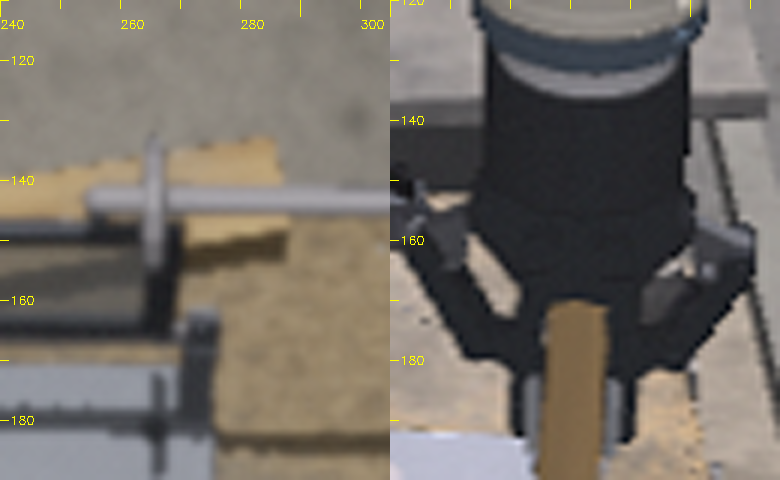

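The rod is through the eye: its tip is at (254,143), about 25 mm past the ring. Now I swing the guard down along the arc.

Emit:
{"fn": "servo_tool", "kwargs": {"plan": [[0,-0.007,0.0013,0],[0,-0.007,0.0013,0],[0,-0.013,0.0013,0],[0,-0.0134,0.0014,0],[0,-0.01,0.0027,0],[0,-0.01,0.0027,0],[0,-0.0097,0.0027,0],[0,0,0,0]]}}

```text
time_s: 36.93
tcp_pos: [0.5113, -0.2331, 0.3168]
orientation: [[0.134, 0.991, -0.002], [0.991, -0.134, 0.001], [0.0, -0.002, -1.0]]
contact_force: [1.1, 0.6, -1.7]
opening: 0.0226
gripper_force: 108.6
```

Emit:
{"fn": "servo_tool", "kwargs": {"plan": [[0,-0.0093,0.0044,0],[0,-0.0093,0.0044,0],[0,-0.0093,0.0043,0],[0,-0.0084,0.0059,0],[0,-0.0084,0.0059,0],[0,-0.0084,0.006,0],[0,0,0,0]]}}

```text
time_s: 37.52
tcp_pos: [0.4584, -0.2256, 0.2849]
orientation: [[0.134, 0.991, -0.003], [0.991, -0.134, 0.001], [0.001, -0.003, -1.0]]
contact_force: [0.1, -0.2, -2.9]
opening: 0.0224
gripper_force: 108.6
```

```bash
python3 - <<'E'
from eye import *
go([ 0.4611, -0.2258,  0.2864])
t=camera("top");s=camera("side")
cv2.imwrite("pics/c9.png",np.hstack([crop(t,200,130,100,110,4),crop(s,190,130,100,110,4)]))
E
```

```text
t 37.5 tcp [ 0.4584 -0.2256  0.2849] yaw 82.3 q6 -0.33 turn 0 shift [ 0.0001  0.0027 -0.0015] n 0.07520064577050094 F [ 0.0697 -0.1604 -2.8801] open 0.02236033236144214
```

View pics/c9.png

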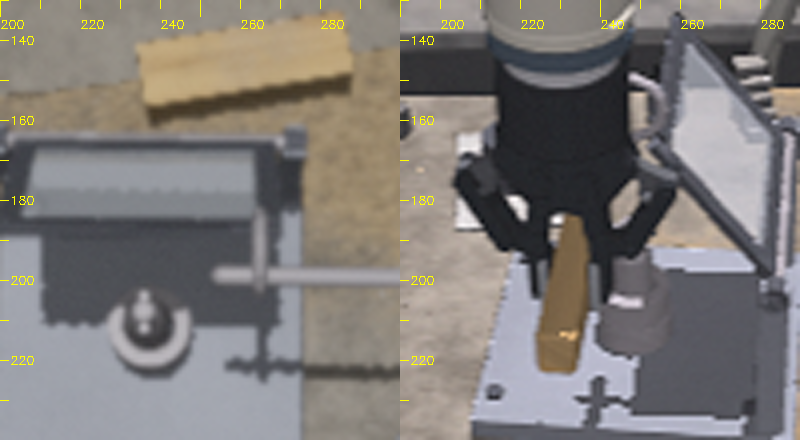

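The guard follows and is now near 55°, with the rod through the ring at (263,198) in the top view. Continuing down.

Emit:
{"fn": "servo_tool", "kwargs": {"plan": [[0,-0.0064,0.0073,0],[0,-0.0064,0.0073,0],[0,-0.0064,0.0073,0],[0,-0.0059,0.0084,0],[0,-0.0059,0.0084,0],[0,-0.0058,0.0084,0],[0,-0.0043,0.0093,0],[0,-0.0043,0.0093,0],[0,-0.0043,0.0093,0],[0,0,0,0]]}}

```text
time_s: 38.45
tcp_pos: [0.4096, -0.2189, 0.2093]
orientation: [[0.134, 0.991, -0.003], [0.991, -0.134, 0.002], [0.001, -0.004, -1.0]]
contact_force: [-0.6, 0.1, -3.1]
opening: 0.0225
gripper_force: 108.6
```

Emit:
{"fn": "servo_tool", "kwargs": {"plan": [[0,-0.0026,0.0099,0],[0,-0.0026,0.0099,0],[0,-0.0027,0.01,0],[0,-0.0012,0.0107,0],[0,-0.0012,0.0107,0],[0,0,0.008,0],[0,0,0.008,0],[0,0,0.006,0],[0,0,0,0],[0,0,0,0]]}}

```text
time_s: 39.28
tcp_pos: [0.4014, -0.2182, 0.1381]
orientation: [[0.134, 0.991, -0.0], [0.991, -0.134, 0.0], [0.0, -0.0, -1.0]]
contact_force: [1.7, 0.4, -1.2]
opening: 0.0222
gripper_force: 108.8
```

```bash
python3 - <<'E'
from eye import *
go([ 0.3997, -0.2174,  0.1354])
E
```

```text
t 39.3 tcp [ 0.4014 -0.2182  0.1381] yaw 82.3 q6 -0.37 turn 0 shift [ 0.0006 -0.0018  0.0027] n 0.08023168524557363 F [ 1.6533  0.4092 -1.2278] open 0.022188513500884827
```

Next I press down gently until the stop gives a clear reaction force.

Emit:
{"fn": "servo_tool", "kwargs": {"plan": [[0,0,0.002,0],[0,0,0.002,0],[0,0,0,0],[0,0,0,0]]}}

```text
time_s: 39.62
tcp_pos: [0.4017, -0.2183, 0.1348]
orientation: [[0.134, 0.991, 0.001], [0.991, -0.134, -0.0], [0.0, 0.001, -1.0]]
contact_force: [-1.4, -0.1, 5.0]
opening: 0.0223
gripper_force: 109.7
```

Emit:
{"fn": "servo_tool", "kwargs": {"plan": [[0,0,0.002,0],[0,0,0.002,0],[0,0,0,0],[0,0,0,0]]}}

```text
time_s: 39.95
tcp_pos: [0.4018, -0.2185, 0.1306]
orientation: [[0.134, 0.991, 0.001], [0.991, -0.134, -0.0], [-0.0, 0.001, -1.0]]
contact_force: [1.0, -0.5, 5.2]
opening: 0.0226
gripper_force: 109.6
```

Emit:
{"fn": "servo_tool", "kwargs": {"plan": [[0,0,0.002,0],[0,0,0.001,0],[0,0,0,0],[0,0,0,0]]}}

```text
time_s: 40.28
tcp_pos: [0.4016, -0.2185, 0.1274]
orientation: [[0.134, 0.991, 0.0], [0.991, -0.134, -0.0], [-0.0, 0.001, -1.0]]
contact_force: [1.7, -2.8, 4.1]
opening: 0.0225
gripper_force: 109.5
```

```bash
python3 - <<'E'
from eye import *
t=camera("top");s=camera("side")
a=crop(t,200,150,100,145,4);b=crop(s,190,145,100,145,4)
cv2.imwrite("pics/c10.png",np.hstack([a,b]))
e=H-.172*ex; print("eye exp top",proj(t,e),"side",proj(s,e)," at .06rad", proj(s,e+[0,0,.0103]))
g=get_obs()["tcp_pos"]; 
for k in(0,.06,.188,.215): print(k,proj(t,g+k*ey),proj(s,g+k*ey))
E
```

```text
eye exp top [262.3621 228.1471] side [224.3852 194.5713]  at .06rad [224.206 191.807]
0 [331.6898 231.2776] [212.9042 245.3299]
0.06 [309.5252 230.8372] [216.7472 229.9194]
0.188 [262.4402 229.937 ] [224.063  200.6632]
0.215 [252.5297 229.7538] [225.4699 195.0485]
```

View pics/c10.png

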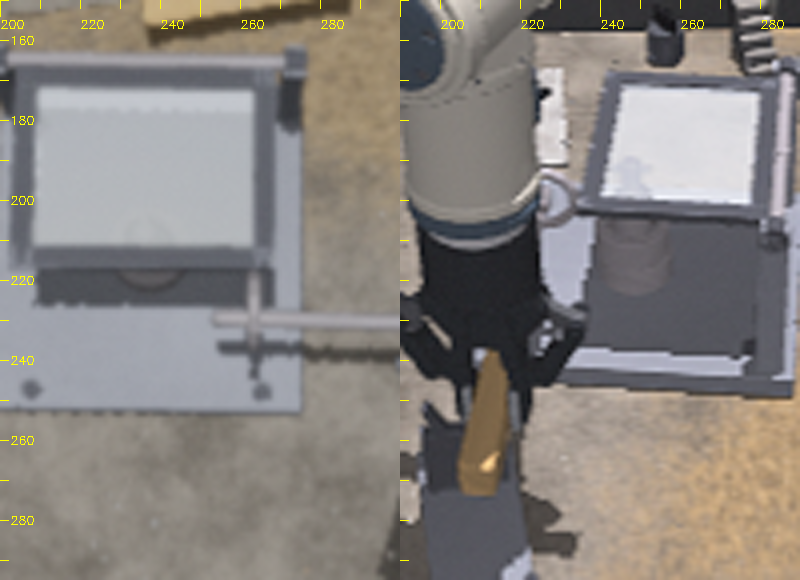

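The guard is level. The ring's centre is at about (224,194) in the side view, against an expected 194.6 when fully down. The sleeves are visible on the arbor. Now I centre the rod in the ring and pull it out.

Emit:
{"fn": "servo_tool", "kwargs": {"plan": [[0,0,-0.005,0],[0,0,-0.005,0],[0,0,-0.005,0],[0,0,-0.005,0],[0,0,0,0],[0,0,0,0]]}}

```text
time_s: 40.88
tcp_pos: [0.4014, -0.2183, 0.1476]
orientation: [[0.134, 0.991, 0.0], [0.991, -0.134, -0.0], [-0.0, 0.0, -1.0]]
contact_force: [0.2, 0.6, -1.9]
opening: 0.0224
gripper_force: 108.6
```

Emit:
{"fn": "servo_tool", "kwargs": {"plan": [[-0.006,0,0,0],[-0.006,0,0,0],[-0.006,0,0,0],[0,0,0,0]]}}

```text
time_s: 41.22
tcp_pos: [0.3989, -0.2373, 0.1472]
orientation: [[0.135, 0.991, 0.0], [0.991, -0.135, -0.0], [-0.0, 0.0, -1.0]]
contact_force: [0.0, 0.6, -2.1]
opening: 0.0224
gripper_force: 108.6
```

```bash
python3 - <<'E'
from eye import *
go([.3911,-.2826,.2],99)
E
```

```text
t 41.2 tcp [ 0.3989 -0.2373  0.1472] yaw 82.3 q6 -0.4 turn -16.7 shift [-0.0435 -0.0148 -0.0528] n 1.6788525028344006 F [ 0.0208  0.6292 -2.0918] open 0.022409033584921762
```

Only the pole's weight shows on the wrist, so it is sliding freely.

Emit:
{"fn": "servo_tool", "kwargs": {"plan": [[-0.006,0,0,0],[-0.006,0,0,0],[-0.006,0,0,0],[-0.01,0,0,0],[-0.015,0,0,0],[-0.015,0,0,0],[0,0,0,0]]}}

```text
time_s: 41.8
tcp_pos: [0.3914, -0.2963, 0.1475]
orientation: [[0.135, 0.991, 0.001], [0.991, -0.135, -0.002], [-0.001, 0.001, -1.0]]
contact_force: [-0.6, -0.0, -2.0]
opening: 0.0224
gripper_force: 108.6
```

Emit:
{"fn": "servo_tool", "kwargs": {"plan": [[0,0,-0.02,0],[0,0,-0.03,0],[0,0,-0.02,0],[0,0,0,-5],[0,0,0,-5],[0,0,0,-5],[0,0,0,-1.7],[0,0,0,0],[0,0,0,0]]}}

```text
time_s: 42.55
tcp_pos: [0.391, -0.2935, 0.2172]
orientation: [[-0.155, 0.988, -0.0], [0.988, 0.155, 0.0], [0.0, -0.0, -1.0]]
contact_force: [-0.9, 0.1, -1.6]
opening: 0.0222
gripper_force: 108.6
```

```bash
python3 - <<'E'
from pole import *
go([.3911,-.2826,.12],99)
c=camera("top"); handle(c,(326,205,90,70),.22)
E
```

```text
t 42.5 tcp [ 0.391  -0.2935  0.2172] yaw 98.9 q6 -0.8 turn -0.1 shift [0.0107 0.0018 0.0972] n 2.3454671436656422 F [-0.8899  0.0791 -1.5545] open 0.022209860971465687
tail [ 0.3889 -0.2817  0.22  ] front [ 0.3815 -0.2253  0.22  ] len 0.05687877723445925 grip [ 0.3798 -0.2123  0.22  ] yaw 97.42086437446494 w (9.216353416442871, 22.55581283569336)
```

Emit:
{"fn": "servo_tool", "kwargs": {"plan": [[0.0107,0.0018,0,0],[0,0,0.035,0],[0,0,0.035,0],[0,0,0.02,0],[0,0,0.005,0],[0,0,0,0],[0,0,0,0],[0,0,0,0]]}}

```text
time_s: 43.27
tcp_pos: [0.3923, -0.2833, 0.1237]
orientation: [[-0.156, 0.988, 0.002], [0.988, 0.156, -0.001], [-0.002, 0.002, -1.0]]
contact_force: [-0.5, 0.4, -1.6]
opening: 0.0227
gripper_force: 108.7
```

```bash
python3 - <<'E'
from pole import *
go([.3911,-.2826,.0764],99)
E
```

```text
t 43.3 tcp [ 0.3923 -0.2833  0.1237] yaw 99.0 q6 -0.79 turn -0.0 shift [ 0.0009 -0.0011  0.0473] n 1.135899739758151 F [-0.5022  0.3637 -1.6362] open 0.02271351076802824
```

Emit:
{"fn": "servo_tool", "kwargs": {"plan": [[0.001,-0.001,0.01,0],[0,0,0.01,0],[0,0,0.01,0],[0,0,0.008,0],[0,0,0,0],[0,0,0,0]]}}

```text
time_s: 43.77
tcp_pos: [0.3897, -0.2816, 0.0835]
orientation: [[-0.156, 0.988, -0.001], [0.988, 0.156, 0.001], [0.001, -0.001, -1.0]]
contact_force: [-0.6, -0.5, -2.7]
opening: 0.0223
gripper_force: 108.7
```

Emit:
{"fn": "servo_tool", "kwargs": {"plan": [[0,0,0.003,0],[0,0,0.003,0],[0,0,0,0],[0,0,0,0]]}}

```text
time_s: 44.1
tcp_pos: [0.3905, -0.2821, 0.0786]
orientation: [[-0.156, 0.988, 0.001], [0.988, 0.156, -0.001], [-0.001, 0.001, -1.0]]
contact_force: [0.7, 0.5, 0.2]
opening: 0.0227
gripper_force: 109.4
```

Emit:
{"fn": "servo_tool", "kwargs": {"plan": [[0,0,0,0],[0,0,0.001,0],[0,0,0.001,0],[0,0,0,0]], "squeeze": 20}}

```text
time_s: 44.43
tcp_pos: [0.3905, -0.2818, 0.077]
orientation: [[-0.156, 0.988, 0.001], [0.988, 0.156, -0.0], [-0.0, 0.001, -1.0]]
contact_force: [0.3, 5.7, 8.5]
opening: 0.0224
gripper_force: 110.2
```

Emit:
{"fn": "servo_tool", "kwargs": {"plan": [[0,0,0,0],[0,0,0,0],[0,0,0,0],[0,0,0,0],[0,0,0,0],[0,0,0,0],[0,0,0,0]], "fingers": 0.0854}}

```text
time_s: 45.02
tcp_pos: [0.3901, -0.2819, 0.0762]
orientation: [[-0.156, 0.988, -0.0], [0.988, 0.156, 0.0], [0.0, -0.0, -1.0]]
contact_force: [0.4, 0.5, -0.1]
opening: 0.0854
gripper_force: 0.0
```

Emit:
{"fn": "servo_tool", "kwargs": {"plan": [[0,0,-0.02,0],[0,0,-0.03,0],[0,0,-0.04,0],[0,0,-0.04,0],[0,0,-0.04,0],[0,-0.04,-0.03,0],[0,-0.04,0,0],[0,-0.03,0,0],[0,0,0,0]]}}

```text
time_s: 45.77
tcp_pos: [0.284, -0.2977, 0.2715]
orientation: [[-0.155, 0.988, -0.002], [0.988, 0.155, -0.0], [-0.0, -0.002, -1.0]]
contact_force: [0.8, -1.4, -0.8]
opening: 0.0855
gripper_force: 0.0
```

```bash
python3 - <<'E'
from eye import *
from pole import handle
import pickle
t=camera("top");s=camera("side");t0,s0=pickle.load(open("c0.pkl","rb"))
go([0,0,0])
handle(t0,(326,215,70,35));handle(t,(326,215,70,35));handle(s0,(195,250,40,60));handle(s,(195,250,40,60))
for n,a,b,(x,y,w,h) in(("t",t,t0,(270,200,125,75)),("s",s,s0,(185,210,50,110))):
    d=np.abs(a["color"][y:y+h,x:x+w].astype(int)-b["color"][y:y+h,x:x+w]).max(2)>50; ys,xs=np.nonzero(d); print(n,d.sum(),(xs.min()+x,xs.max()+x,ys.min()+y,ys.max()+y) if d.any() else "")
E
```

```text
t 45.9 tcp [ 0.2874 -0.2983  0.2716] yaw 98.9 q6 -0.96 turn 0 shift [ 0.3392 -0.2382  0.2712] n 11.878299804502602 F [-0.5783 -0.4249  0.8635] open 0.08547558244668542
tail [ 0.4005 -0.3509  0.09  ] front [ 0.379  -0.2118  0.09  ] len 0.14077576293724975 grip [ 0.3898 -0.2817  0.09  ] yaw 98.77120852154583 w (9.739649772644043, 50.0943717956543)
tail [ 0.4014 -0.3493  0.09  ] front [ 0.3789 -0.2113  0.09  ] len 0.13980649437450343 grip [ 0.3901 -0.2802  0.09  ] yaw 99.28411443449187 w (9.615238189697266, 49.724517822265625)
tail [ 0.4028 -0.37    0.09  ] front [ 0.3796 -0.2159  0.09  ] len 0.15583820058803505 grip [ 0.3924 -0.3008  0.09  ] yaw 98.55532329986218 w (45.9384880065918, 9.638075828552246)
tail [ 0.4044 -0.3698  0.09  ] front [ 0.3806 -0.2157  0.09  ] len 0.15594053386227594 grip [ 0.3937 -0.3007  0.09  ] yaw 98.78023872121732 w (45.961944580078125, 9.61665153503418)
t 741 (np.int64(347), np.int64(394), np.int64(236), np.int64(274))
s 138 (np.int64(185), np.int64(234), np.int64(210), np.int64(314))
```

```bash
python3 - <<'E'
from h import *
p=cv2.imread("pics/c10.png"); 
for n,x0,y0,off,box in(("side",190,145,400,(240,165,45,40)),("top",200,150,0,(205,160,60,75))):
    c=camera(n)["color"][:,:,::-1]; x,y,w,h=box
    o=cv2.resize(p[(y-y0)*4:(y-y0+h)*4,off+(x-x0)*4:off+(x-x0+w)*4],(w,h),interpolation=cv2.INTER_AREA)
    d=np.abs(o.astype(int)-c[y:y+h,x:x+w]).max(2); print(n,(d>50).mean(),np.median(d), cv2.phaseCorrelate(np.float32(o.mean(2)),np.float32(c[y:y+h,x:x+w].mean(2))))
print(get_obs()["contact_force"])
E
```

```text
side 0.0 1.0 ((0.4876707905739046, 0.028880459933404268), 0.9547320686446296)
top 0.0015555555555555555 2.0 ((0.1289508842491962, 0.4938062619624617), 0.9321626099480523)
[ 0.0951 -0.1033  0.1331]
```

```bash
python3 -c "
from station import *
print(finish_job())"
```

```text
the job is handed in; nothing more can be done
None
```

The job is handed in at about 46 s of the 210 s, with no verdict returned: cap upright on the plate, both sleeves I found on the arbor, guard swung fully down with the pole, and the pole back in its rest within about 2 mm by the camera images.

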